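Re-space a stretcher-bar tote and load it

ROBOT

A 7-joint arm with a two-finger parallel gripper is mounted at the origin on the work surface. World frame = base frame: x ahead of the robot, y to its left, z up, the work surface at z = 0. Lengths are in m, angles in rad, forces in N, time in s.
With the tool pointing down it reaches from about 0.4 to 0.925 m from the base axis. Payload 4.1 kg.
Tool frame: the origin (TCP) lies at the very end of the fingers, on their centre line; the grasp point (between the pads) lies 19 mm behind it; z points along the fingers, x is the direction in which the jaws open and shut, and the axes are right-handed (so a half turn about z gives the same grasp; the last joint's range is limited). The gripper opens to 85 mm and grips with 20 to 120 N. Pads are 22 mm wide; open, the fingers measure 114 mm over their backs; the gripper's body (76 mm by 85 mm) begins 54 mm behind the grasp point. The pads swing forward as they close: fully open they stand 13 mm farther back than shut.
Start: joints at [1.21, 0.398, 0.045, 1.537, -0.019, 1.207, -0.051], TCP at [0.168, -0.628, 0.231] pointing down, gripper open.
Joint ranges: [-2.82, 2.82], [-0.49, 2.23], [-1.37, 1.46], [0, 2.46], [-1.36, 4.5], [0.23, 2], [-2.94, 2.94]. Speed limits (rad/s): [2.57, 2.57, 3.14, 3.14, 3.14, 3.14, 3.14].

INTERFACE

Orientations are given as [roll, pitch, yaw] about the fixed x, y, z axes, in that order (R = Rz(yaw) Ry(pitch) Rx(roll)).
In Python, from cell import bot gives the robot as it stands.
- The arm moves only by the tool apply_moves, never from a script. Its argument "targets" is a list of rows, each an object of numbers: "ax", "ay", "az": the turn, a rotation vector about the tool's x, y, z scaled (see below); "tx", "ty", "tz": the shift along the tool's x, y, z scaled (see below); "gripper": the closure, from 0 (fully open) to 1 (shut). In form: [{"ax": .., "ay": .., "az": .., "tx": .., "ty": .., "tz": .., "gripper": ..}, ...]. A call has 1 to 10 rows; each row is the pose to reach, as a shift and turn from the pose commanded when the call began, along the tool's axes at that moment; what a row does not reach only later rows make up. The controller multiplies each number of a shift by 150 mm and each number of a turn by 45 degrees. A row lasts 1/10 s, in which the tool goes at most 50 mm and 8.59 degrees, less where a joint would pass 70% of its speed; a pose out of reach is approached as far as the arm can. A call with a number of a shift or a turn outside -1 to 1 is refused whole. A call with a gripper value outside its range is refused whole. The fingers move at their own pace and stop on an object; "force" is the grip in N (left out, the last holds). Time passes only in rows, so rows that repeat a pose let the fingers close. It gives the time, the measured TCP pose, the force and the opening at its end, in the units of the state.
- bot.read_state(): the state, without advancing time (a new reading comes with each control period).
- bot.read_camera(name): name is "scene" or "top" or "wrist"; returns a dict with "img" (480x640x3 uint8, blue, green, red), "camera_matrix" (3x3 intrinsics, pixels), "R" (3x3) and "t" (3): a world point X has camera coordinates R X + t; the wrist camera has in their place "mount" (4x4, takes a point from camera to tool coordinates, whose origin is the TCP and whose axes are the tool frame's). Camera axes: x right, y down, z forward; pixel columns grow to the right and rows downward; lengths in m; the calibration is good to about 2 mm. A picture is of the moment at which its call begins: read the wrist's pose just before it. There is no depth.
- bot.job_done(): hands the job in, once; it reports no verdict.
Trained networks look in the newest picture that a camera, given by its name, has taken for a name from the list of things; names that differ only in an ending like _2 or _b are one class to them, and where a whole thing is asked for, a point or a joint stands for the part that bears it (a point fixed in the world has none). Each returns a list of dicts, best first, with "confidence" (0 to 1); they miss things now and then, are a little off and sometimes report something else, mostly with a low value. They report only what shows in the picture. A call takes as long as a camera call. They do not tell look-alikes from the thing itself.
- bot.outline_of(camera, query): "region" (480x640 bool, what is visible of it) and "xy" ([column, row] in pixels, amid what is visible of it).
- bot.pinpoint(camera, query): "xy" ([column, row] in pixels: a listed point, or the origin of a listed thing).
The state is a dict: "time": time; "qpos": joint angles; "qd": joint speeds; "tau": joint torques, N m; "tool_pos": TCP position; "orientation": TCP orientation; "wrist_force": force on the tool from outside, world axes, zero at the start; "torque": the same for the moment, N m; "opening": opening from 0.0 (shut) to 1.0 (fully open).
Only numpy, scipy, OpenCV 4.12 (cv2) and the standard library are available. Lean on these libraries where they do the work, as an engineer would, in place of code of your own. Each camera call takes 0.05 s, during which the arm holds its last target.

TASK

Slide the divider in the plywood tote so that the long and the short stretcher bar each get a bay they fit, then put both bars away: the long one in the bay next to the round tin, the short one in the bay next to the square box. Each bar must lie flat on the tote's floor, lengthwise in its bay; set them down rather than dropping them, and leave the other things where they are.

Things in the scene. Friction and masses are not known exactly. Their poses are not given: they have to be found in the camera images.
- tote: Open plywood tote fixed to the table, 96 (x) by 424 (y) mm outside, 40 mm high. Origin: centre of its underside; its long side runs along its y axis, z up. Walls and floor are 6 mm thick. Along y it has a 52 mm long fixed cubby at each end (holding the tin or the box) and between them one 296 mm long space (y from -148 to +148 mm), 84 mm wide inside (x from -42 to +42), split in two bays by the sliding divider.
- divider (a joint): Position (m) of the divider's mid-plane along the tote's y axis: 0 in the middle, positive towards the tote's +y; travel -0.09 to +0.09. The divider is a wooden board 12 mm thick across the whole width of the tote, up to 38 mm above the table; it slides with about 3 N of friction and stays where it is left. It starts within 40 mm of the middle.
- divider_tab (a point): Centre of the divider's upright grip tab: 36 mm wide along the tote's x, 12 mm thick along the tote's y, standing above the tote's rim from 38 to 70 mm above the table (the point is 55 mm up). Axes as the tote's.
- long_bar_centre (a point): Centre (half-way up) of the long stretcher bar: a plain pale wooden bar, 190 mm long (its y axis), 32 mm wide (x), 20 mm thick (z), about 80 g. Starts flat on the table beyond the tote, its y within 0.25 rad of the world's y.
- short_bar_centre (a point): Centre (half-way up) of the short stretcher bar: same wood and section, 70 mm long (y), 32 mm wide (x), 20 mm thick (z), about 30 g. Starts flat on the table beyond the tote, its y within 0.25 rad of the world's y.
- tin: Round closed steel tin, 46 mm diameter, 46 mm high, standing in one end cubby of the tote (either end); origin at its underside. The long bar goes in the bay next to it.
- key_box: Square closed grey plastic box, 45 x 45 mm, 44 mm high, in the cubby at the other end of the tote; origin at its underside. The short bar goes in the bay next to it.
- jar: Bystander: white jar, 54 mm diameter, 65 mm high, standing on the table between the two bars; origin at its underside.
- paint_bottle: Bystander: white bottle, 54 mm diameter, 150 mm high, standing to the robot's left of the bars; origin at its underside.
- tape_roll: Bystander: roll of tape lying flat, 90 mm diameter, 25 mm high, to the robot's right of the tote; origin at its underside.
- mug: Bystander: white mug, 80 mm diameter, 90 mm high, standing to the robot's left of the tote; origin at its underside.
Not all that is in view belongs to the job. Of the things that look like the part that bears short_bar_centre, the larger one is meant. There is more than one size of the part that bears long_bar_centre; the job needs the smaller.

How it is judged:
On the way:
1. the divider has been slid towards the square box, so that the bay beside the tin takes the long bar and the other the short bar (((y of tin in the frame of tote above 0 m and value of joint divider between -0.074 and -0.046 m) or (y of tin in the frame of tote below 0 m and value of joint divider between 0.046 and 0.074 m))), for 0.2 s.
At the end, for the whole second after the job is handed in: Divider 46 to 74 mm from the tote's middle, on the box's side; long bar in the bay by the tin, short bar in the bay by the box, each flat on the floor (centre under 20.5 mm above the table, level within 0.08 rad), within 0.35 rad of the tote's long axis, at rest and released (((y of tin in the frame of tote above 0 m and value of joint divider between -0.074 and -0.046 m and y of long_bar_centre in the frame of tote between 0.026 and 0.056 m and x of long_bar_centre in the frame of tote between -0.03 and 0.03 m and z of each of long_bar_centre, short_bar_centre in the frame of tote below 0.0205 m and angle between the y axis of each of long_bar_centre, short_bar_centre and the y axis of tote, either way round below 0.35 rad and angle between the z axis of each of long_bar_centre, short_bar_centre and the z axis of tote, either way round below 0.08 rad and y of short_bar_centre in the frame of tote between -0.116 and -0.084 m and x of short_bar_centre in the frame of tote between -0.03 and 0.03 m) or (y of tin in the frame of tote below 0 m and value of joint divider between 0.046 and 0.074 m and y of long_bar_centre in the frame of tote between -0.056 and -0.026 m and x of long_bar_centre in the frame of tote between -0.03 and 0.03 m and z of each of long_bar_centre, short_bar_centre in the frame of tote below 0.0205 m and angle between the y axis of each of long_bar_centre, short_bar_centre and the y axis of tote, either way round below 0.35 rad and angle between the z axis of each of long_bar_centre, short_bar_centre and the z axis of tote, either way round below 0.08 rad and y of short_bar_centre in the frame of tote between 0.084 and 0.116 m and x of short_bar_centre in the frame of tote between -0.03 and 0.03 m)) and linear speed of each of long_bar, short_bar below 0.02 m/s and contact force between the fingers and long_bar below 0.1 N and contact force between the fingers and short_bar below 0.1 N and contact force between the fingers and tote below 0.1 N); the robot touches nothing.
It fails at once if a bystander moved more than 40 mm or tipped over (distance of any of tin, key_box, jar, paint_bottle, tape_roll, mug from where it was at the start of the episode above 0.04 m or angle between any of tin, key_box, jar, paint_bottle, tape_roll, mug's own z axis and vertical above 0.5 rad).
It fails at once if a bar dropped (let go and falling faster than 0.7 m/s, that is from more than about 25 mm) ((contact force between the fingers and long_bar below 0.05 N and linear speed of long_bar above 0.7 m/s) or (contact force between the fingers and short_bar below 0.05 N and linear speed of short_bar above 0.7 m/s)).
It also fails if it takes over 61 s, if anything falls off the work surface, if the arm or the gripper's body presses on something with over 40 N, if the wrist force passes 120 N, or if a joint passes its speed limit or range.

## Working session

There is one attempt and no reset: what is moved stays moved. The work goes in short steps, Python scripts to look and compute and a tool call to move; the robot and the scene stay as the last step left them, time stands still between calls to the robot, and variables do not carry over. Pictures are saved under pics/ and viewed, and the job is handed in when it is done.

Besides the shell and the picture viewer there is one more tool, called in YAML: its name, and indented under it one key for each argument. apply_moves: Moves the arm, as the interface text tells. Its arguments: {"type":"object","properties":{"targets":{"type":"array","items":{"type":"object","properties":{"ax":{"type":"number","minimum":-1,"maximum":1},"ay":{"type":"number","minimum":-1,"maximum":1},"az":{"type":"number","minimum":-1,"maximum":1},"tx":{"type":"number","minimum":-1,"maximum":1},"ty":{"type":"number","minimum":-1,"maximum":1},"tz":{"type":"number","minimum":-1,"maximum":1},"gripper":{"type":"number"}}}},"force":{"type":"number"}},"required":["targets"]}

```bash
mkdir -p pics; ls
python3 - <<'E'
from cell import bot
import cv2
print(bot.read_state())
for n in ["scene","top"]:
    c=bot.read_camera(n); cv2.imwrite(f"pics/{n}0.png",c["img"])
    print(n,c["camera_matrix"].tolist(),c["R"].tolist(),c["t"].tolist())
    for q in ["tote","divider_tab","long_bar_centre","short_bar_centre","tin","key_box","jar","paint_bottle","tape_roll","mug"]:
        print(q,[(round(d["confidence"],2),[round(float(v)) for v in d["xy"]]) for d in bot.pinpoint(n,q)])
E
```

```text
pics
{'time': 0.0, 'qpos': array([ 1.20999994,  0.39921568,  0.04505689,  1.53786578, -0.01869336,
        1.2068976 , -0.05072169]), 'qd': array([ 0.0006324 ,  0.00068817, -0.00052956, -0.0002327 , -0.0012225 ,
       -0.00268427, -0.00068485]), 'tau': array([ 4.49303843e-04, -4.75124824e+01,  1.36412825e+00, -2.54222363e+01,
        1.14861637e-02,  9.44526982e-03,  7.63012000e-07]), 'tool_pos': array([ 0.16807384, -0.62724479,  0.23025496]), 'orientation': array([ 3.14144076e+00,  1.95897614e-03, -1.30892830e+00]), 'wrist_force': array([-0.83821273,  0.10441064,  0.52871277]), 'torque': array([-0.00071526,  0.00073424, -0.01494594]), 'opening': 1.0017309862303676}
scene [[479.0132329965635, 0.0, 310.7586057258423], [0.0, 479.0132329965635, 242.38338366734448], [0.0, 0.0, 1.0]] [[0.7826911941595549, 0.6221972491029172, -0.016281209839956425], [0.516505413712302, -0.6638879753553942, -0.5408094986077808], [-0.3472990817594741, 0.4148774992540305, -0.840987519777641]] [-0.36924695609516484, -0.18713631863414185, 1.365846333253276]
tote []
divider_tab [(0.8, [312, 265])]
long_bar_cent
[... 326 characters left out ...]
94373731], [0.0, 460.507772693397, 240.39631784783825], [0.0, 0.0, 1.0]] [[0.019082201504723326, -0.9996098407064911, -0.02039695929488519], [-0.9804576146142923, -0.014713566130997153, -0.19617945080094598], [0.1958027975555639, 0.023741889866917526, -0.9803558471978236]] [0.021808704482897474, 0.45785564665385153, 0.8148198243709126]
tote [(0.78, [347, 226])]
divider_tab [(0.69, [343, 221])]
long_bar_centre [(0.93, [162, 379]), (0.86, [238, 137])]
short_bar_centre [(0.83, [461, 129]), (0.65, [412, 153])]
tin [(0.72, [436, 231])]
key_box [(0.55, [254, 224])]
jar [(0.65, [334, 148])]
paint_bottle [(0.81, [159, 178])]
tape_roll [(0.56, [508, 218]), (0.49, [253, 226])]
mug [(0.96, [138, 245])]
```

View pics/scene0.png

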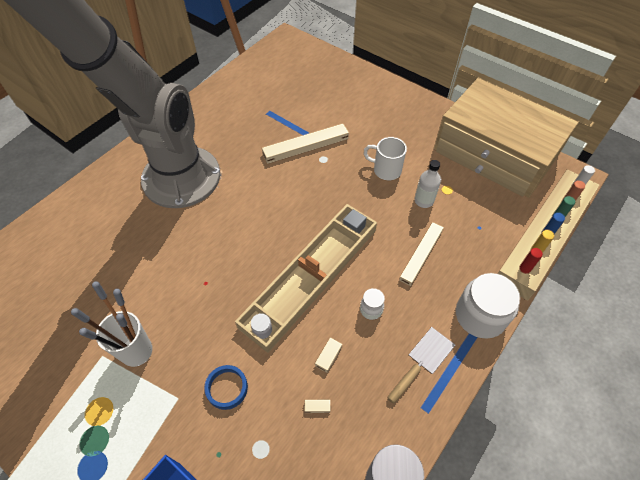

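View pics/top0.png

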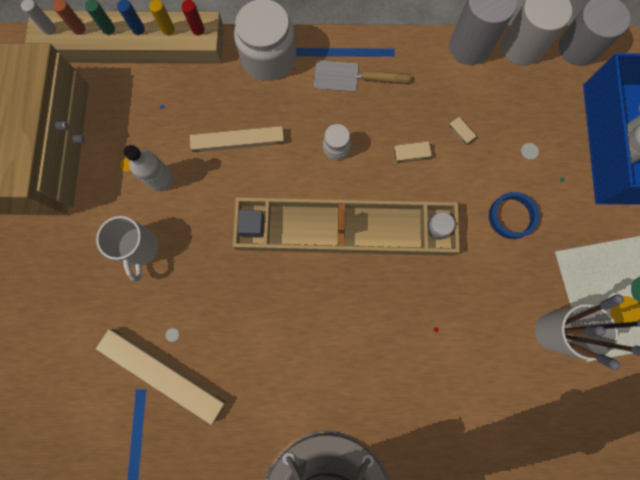

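In the top view, the long-bar candidates are (238,137) and (162,379). The second is visibly larger, so I choose (238,137). The short-bar candidates are (412,153), larger, and (461,129), smaller, so I choose (412,153). The tin is at (440,224), towards robot right (-y), and the grey box is at (250,222). The divider tab at (342,222) is close to the middle.

```bash
cat > h.py <<'E'
from cell import bot
import cv2, numpy as np
def ray(c,uv,z):
    K,R,t=np.array(c["camera_matrix"]),np.array(c["R"]),np.array(c["t"])
    d=R.T@np.linalg.inv(K)@np.array([uv[0],uv[1],1.0]); o=-R.T@t
    return o+d*(z-o[2])/d[2]
def proj(c,X):
    K,R,t=np.array(c["camera_matrix"]),np.array(c["R"]),np.array(c["t"])
    p=K@(R@np.array(X)+t); return p[:2]/p[2]
def wristcam():
    from scipy.spatial.transform import Rotation as Ro
    s=bot.read_state(); c=bot.read_camera("wrist")
    T=np.eye(4);T[:3,:3]=Ro.from_euler("xyz",s["orientation"]).as_matrix();T[:3,3]=s["tool_pos"]
    M=np.linalg.inv(T@np.array(c["mount"])); c=dict(c); c["R"]=M[:3,:3];c["t"]=M[:3,3]
    return s,c
def rect(c,region,z):
    cs=max(cv2.findContours(region.astype(np.uint8),0,cv2.CHAIN_APPROX_NONE)[0],key=cv2.contourArea)
    P=np.array([ray(c,p[0],z)[:2] for p in cs],np.float32)*1000
    r=cv2.minAreaRect(P); b=cv2.boxPoints(r)
    e=[b[1]-b[0],b[2]-b[1]]; e=max(e,key=np.linalg.norm); yaw=np.arctan2(e[1],e[0])%np.pi
    return np.round(r[0],1),np.round(sorted(r[1]),1),round(float(yaw),4)
E
python3 - <<'E'
from h import *
for n in ["top","scene"]:
    c=bot.read_camera(n)
    for q,z in [("tote",.04),("long_bar_centre",.02),("short_bar_centre",.02),("divider_tab",.07),("tin",.046),("key_box",.044),("jar",.065),("mug",.09),("paint_bottle",.15)]:
        for d in bot.outline_of(n,q): print(n,q,round(d["confidence"],2),np.round(d["xy"]),*rect(c,d["region"],z))
    for q,z in [("divider_tab",.055),("long_bar_centre",.01),("short_bar_centre",.01),("tin",0.006),("key_box",0.006),("tote",0),("jar",0)]:
        for d in bot.pinpoint(n,q): print(n,"pt",q,round(d["confidence"],2),np.round(ray(c,d["xy"],z)*1000))
    if n=="top": cv2.imwrite("pics/crop0.png",cv2.resize(c["img"][90:270,180:500],None,fx=2.5,fy=2.5))
E
```

```text
top tote 0.95 [345. 229.] [487.7 -25. ] [104.7 425.1] 1.5618
top long_bar_centre 0.75 [163. 380.] [207.5 309.1] [ 52.7 264.6] 1.0499
top long_bar_centre 0.6 [236. 140.] [668.4 194.8] [ 40.7 191.5] 1.6872
top short_bar_centre 0.75 [459. 131.] [ 691.6 -258.6] [29.7 52.2] 0.6221
top short_bar_centre 0.64 [412. 150.] [ 644.9 -159.3] [37.5 69.8] 1.7133
top short_bar_centre 0.51 [249. 223.] [494.3 155.6] [53.4 54. ] 0.0136
top divider_tab 0.7 [343. 224.] [483.2 -17.1] [11.  76.9] 0.0095
top tin 0.78 [440. 228.] [ 489.3 -202.7] [43.  56.2] 2.3591
top tin 0.63 [410. 152.] [ 634.8 -153.7] [34.5 67.5] 1.6989
top key_box 0.94 [250. 222.] [488.6 152.9] [50.9 52.5] 0.0136
top key_box 0.45 [343. 224.] [490.3 -17.8] [11.4 81.3] 0.0069
top jar 0.75 [334. 144.] [646.5  -6.3] [49.5 71.1] 0.0048
top mug 0.68 [129. 242.] [438.9 363.3] [ 87.  120.7] 0.912
top paint_bottle 0.56 [150. 164.] [560.7 317.5] [ 47.7 107.3] 0.8104
top pt divider_tab 0.7 [494. -22.  55.]
top pt long_bar_centre 0.88 [674. 196.  10.]
top pt short_bar_centre 0.79 [ 644. -161.   10.]
top pt short_bar_centre 0.7 [ 702. -257.   10.]
to
[... 807 characters left out ...]
2] [56.3 59.9] 0.0567
scene jar 0.56 [371. 306.] [665.2 -23.5] [51.2 74.6] 2.1612
scene mug 0.92 [389. 158.] [452.6 340.5] [109.7 155.9] 2.1367
scene mug 0.4 [307. 282.] [514.5 -54. ] [106.1 412.8] 1.5599
scene paint_bottle 0.7 [428. 184.] [609.1 283.7] [ 49.7 152.2] 1.8589
scene pt divider_tab 0.95 [494. -25.  55.]
scene pt long_bar_centre 0.79 [675. 184.  10.]
scene pt long_bar_centre 0.66 [210. 310.  10.]
scene pt short_bar_centre 0.92 [ 648. -163.   10.]
scene pt short_bar_centre 0.82 [ 700. -264.   10.]
scene pt tin 0.92 [ 499. -209.    6.]
scene pt key_box 0.81 [499. 153.   6.]
scene pt key_box 0.38 [494. -24.   6.]
scene pt tote 0.74 [495. -27.   0.]
scene pt jar 0.63 [659.  -5.   0.]
```

View pics/crop0.png

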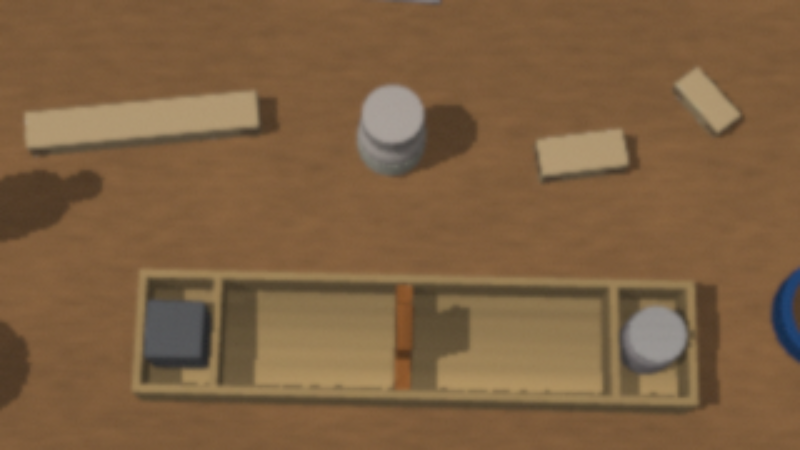

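The chosen bars measure about 190×35 mm and 70×34 mm, which matches the description. The box is at +y and the tin at -y, so the divider goes +y. Next I check how tall the cup and brushes are before planning the path.

```bash
cat >> h.py <<'E'
from scipy.spatial.transform import Rotation as Ro
def plan(pos,yaw,s=None):
    "units of shift and turn from present pose to pos (m), tool down with yaw"
    s=s or bot.read_state()
    R0=Ro.from_euler("xyz",s["orientation"]); R1=Ro.from_euler("xyz",[np.pi,0,yaw])
    sh=R0.inv().apply(np.array(pos)-s["tool_pos"])/0.15
    tu=(R0.inv()*R1).as_rotvec()/(np.pi/4)
    print("pos",np.round(s["tool_pos"],4),"rpy",np.round(s["orientation"],3),"F",np.round(s["wrist_force"],1),"t",round(s["time"],2),"open",round(s["opening"],3))
    print("shift",np.round(sh,3),"turn",np.round(tu,3))
E
python3 - <<'E'
from h import *
from scipy.optimize import least_squares
ct=bot.read_camera("top"); cs=bot.read_camera("scene")
for a,b in [((607,361),(97,285)),((616,300),(117,292)),((638,350),(75,310))]:
  r=least_squares(lambda X:np.r_[proj(ct,X)-a,proj(cs,X)-b],[.3,-.5,.1]); print(np.round(r.x,3),round(r.cost,1))
print(ray(ct,(560,330),0), ray(cs,(130,360),0))
plan([.168,-.628,.34],-1.578)
E
```

```text
[ 0.256 -0.386  0.218] 3.4
[ 0.336 -0.376  0.27 ] 8.3
[ 0.269 -0.44   0.208] 40.3
[ 0.30204459 -0.4312775   0.        ] [ 0.30484397 -0.44277256  0.        ]
pos [ 0.1683 -0.6279  0.2313] rpy [ 3.142 -0.    -1.309] F [ 0.5 -1.1  0.4] t 2.9 open 1.0
shift [ 0.001  0.002 -0.724] turn [ 0.    -0.     0.343]
```

apply_moves:
  targets:
    - {"tz": -0.3,"az": 0.1}
    - {"tz": -0.6,"az": 0.2}
    - {"tz": -0.9,"az": 0.3}
    - {"tz": -1.0,"az": 0.343}
    - {"tz": -1.0,"az": 0.343}

```text
schema error: expected keys ax, ay, az, tx, ty, tz, gripper
```

Run:
```python
from h import *
plan([.45,-.6,.38],-1.578)
```

```text
pos [ 0.1683 -0.6279  0.2313] rpy [ 3.142 -0.    -1.309] F [ 0.5 -1.1  0.4] t 2.9 open 1.0
shift [ 0.307 -1.862 -0.991] turn [ 0.    -0.     0.343]
```

apply_moves:
  targets:
    - {"ax": 0,"ay": 0,"az": 0.1,"tx": 0,"ty": 0,"tz": -0.3,"gripper": 0}
    - {"ax": 0,"ay": 0,"az": 0.2,"tx": 0,"ty": 0,"tz": -0.6,"gripper": 0}
    - {"ax": 0,"ay": 0,"az": 0.3,"tx": 0,"ty": 0,"tz": -0.9,"gripper": 0}
    - {"ax": 0,"ay": 0,"az": 0.343,"tx": 0.1,"ty": -0.3,"tz": -1,"gripper": 0}
    - {"ax": 0,"ay": 0,"az": 0.343,"tx": 0.15,"ty": -0.6,"tz": -1,"gripper": 0}
    - {"ax": 0,"ay": 0,"az": 0.343,"tx": 0.15,"ty": -0.9,"tz": -1,"gripper": 0}
    - {"ax": 0,"ay": 0,"az": 0.343,"tx": 0.15,"ty": -1,"tz": -1,"gripper": 0}

```text
time: 3.6
tool_pos: [0.3262, -0.6077, 0.3807]
orientation: [-3.138, 0.003, -1.57]
wrist_force: [1.8, 1.1, -0.1]
opening: 0.996
```

Run:
```python
from h import *
plan([.45,-.6,.38],-1.578)
plan([.47,-.3,.34],-1.578)
```

```text
pos [ 0.3262 -0.6077  0.3807] rpy [-3.138e+00  3.000e-03 -1.570e+00] F [ 1.8  1.1 -0.1] t 3.6 open 0.996
shift [-0.051 -0.826  0.008] turn [-0.005  0.003  0.011]
pos [ 0.3262 -0.6077  0.3807] rpy [-3.138e+00  3.000e-03 -1.570e+00] F [ 1.8  1.1 -0.1] t 3.6 open 0.996
shift [-2.05 -0.96  0.28] turn [-0.005  0.003  0.011]
```

apply_moves:
  targets:
    - {"ax": 0,"ay": 0,"az": 0,"tx": 0,"ty": -0.3,"tz": 0,"gripper": 0}
    - {"ax": 0,"ay": 0,"az": 0,"tx": 0,"ty": -0.6,"tz": 0,"gripper": 0}
    - {"ax": 0,"ay": 0,"az": 0,"tx": -0.1,"ty": -0.9,"tz": 0,"gripper": 0}
    - {"ax": 0,"ay": 0,"az": 0,"tx": -0.4,"ty": -0.96,"tz": 0,"gripper": 0}
    - {"ax": 0,"ay": 0,"az": 0,"tx": -0.7,"ty": -0.96,"tz": 0,"gripper": 0}
    - {"ax": 0,"ay": 0,"az": 0,"tx": -1,"ty": -0.96,"tz": 0,"gripper": 0}

```text
time: 4.2
tool_pos: [0.4644, -0.4603, 0.3803]
orientation: [3.141, 0.001, -1.578]
wrist_force: [0.4, 0.4, 0.4]
opening: 1.001
```

apply_moves:
  targets:
    - {"ax": 0,"ay": 0,"az": 0,"tx": -0.3,"ty": 0,"tz": 0,"gripper": 0}
    - {"ax": 0,"ay": 0,"az": 0,"tx": -0.6,"ty": 0,"tz": 0,"gripper": 0}
    - {"ax": 0,"ay": 0,"az": 0,"tx": -1,"ty": 0,"tz": 0,"gripper": 0}

```text
time: 4.5
tool_pos: [0.4643, -0.3209, 0.3813]
orientation: [3.142, -0.001, -1.58]
wrist_force: [1.6, -0.5, 0.8]
opening: 1.004
```

apply_moves:
  targets:
    - {"ax": 0,"ay": 0,"az": 0,"tx": -0.3,"ty": 0,"tz": 0.2,"gripper": 0}
    - {"ax": 0,"ay": 0,"az": 0,"tx": -0.6,"ty": 0,"tz": 0.3,"gripper": 0}
    - {"ax": 0,"ay": 0,"az": 0,"tx": -0.9,"ty": 0,"tz": 0.3,"gripper": 0}
    - {"ax": 0,"ay": 0,"az": 0,"tx": -1,"ty": 0,"tz": 0.3,"gripper": 0}
    - {"ax": 0,"ay": 0,"az": 0,"tx": -1,"ty": 0,"tz": 0.3,"gripper": 0}

```text
time: 5.0
tool_pos: [0.4666, -0.1695, 0.3369]
orientation: [-3.141, -0.0, -1.573]
wrist_force: [0.4, -1.1, 0.5]
opening: 0.998
```

Run:
```python
from h import *
plan([.493,-.024,.2],-1.578)
s,c=wristcam(); cv2.imwrite("pics/w1.png",c["img"])
print(np.array(c["mount"]).round(3).tolist())
for q,z in [("divider_tab",.07),("tin",.046),("key_box",.044)]:
    for d in bot.outline_of("wrist",q): print(q,round(d["confidence"],2),np.round(d["xy"]),*rect(c,d["region"],z))
for q,z in [("divider_tab",.055),("tin",0.006),("key_box",0.006),("tote",0)]:
    for d in bot.pinpoint("wrist",q): print("pt",q,round(d["confidence"],2),np.round(ray(c,d["xy"],z)*1000))
```

```text
pos [ 0.4666 -0.1695  0.3369] rpy [-3.141 -0.    -1.573] F [ 0.4 -1.1  0.5] t 5.0 open 0.998
shift [-0.971 -0.173  0.912] turn [-0.001 -0.001  0.006]
[[1.0, -0.0, -0.0, -0.001], [0.0, 0.963, 0.271, -0.068], [0.0, -0.271, 0.963, -0.143], [0.0, 0.0, 0.0, 1.0]]
divider_tab 0.71 [194. 169.] [494.5 -27.8] [29.7 75.3] 3.136
divider_tab 0.32 [356. 168.] [ 496.2 -203.6] [42.3 42.8] 0.0059
tin 0.62 [359. 170.] [ 493.8 -205.7] [44.7 47.9] 0.9298
key_box 0.85 [ 40. 172.] [493.1 153.6] [46.7 55.7] 1.5669
pt divider_tab 0.91 [493. -19.  55.]
pt tin 0.56 [ 495. -209.    6.]
pt key_box 0.88 [492. 158.   6.]
pt tote 0.91 [494. -27.   0.]
```

View pics/w1.png

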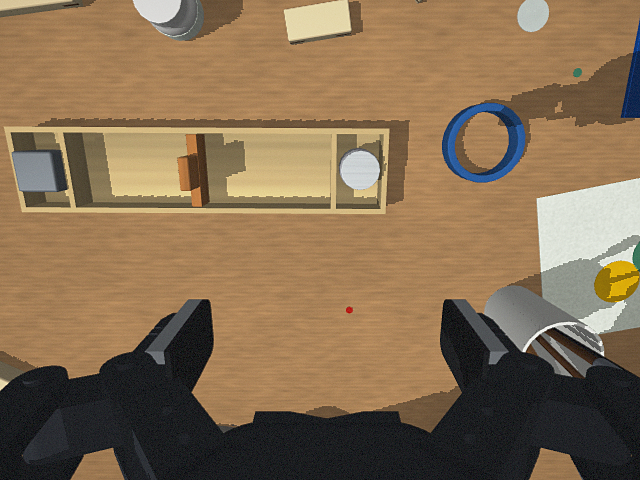

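The wrist view shows the whole tote. Its top corners are near (5,128), (388,130), (386,213) and (22,213). The tab is near (188,172), the box near (38,170) and the tin near (360,168).

Run:
```python
from h import *
s,c=wristcam()
P=[ray(c,p,.04)*1000 for p in [(5,127),(389,129.5),(386,214),(22,213)]]
print(np.round(P,1), np.round(np.mean(P,0),1))
print(np.arctan2(*(P[0]-P[1])[[1,0]]),np.arctan2(*(P[3]-P[2])[[1,0]]))
print([np.round(ray(c,p,.07)*1000,1) for p in [(179,157),(179,190)]])
cv2.imwrite("pics/w1c.png",cv2.resize(c["img"][110:230,0:240],None,fx=3.3,fy=3.3,interpolation=2))
```

```text
[[ 541.7  179.8   40. ]
 [ 534.7 -242.2   40. ]
 [ 439.8 -241.9   40. ]
 [ 445.3  182.9   40. ]] [490.4 -30.3  40. ]
1.554346674796498 1.5577980383813244
[array([509.3, -19. ,  70. ]), array([474.8, -15. ,  70. ])]
```

View pics/w1c.png

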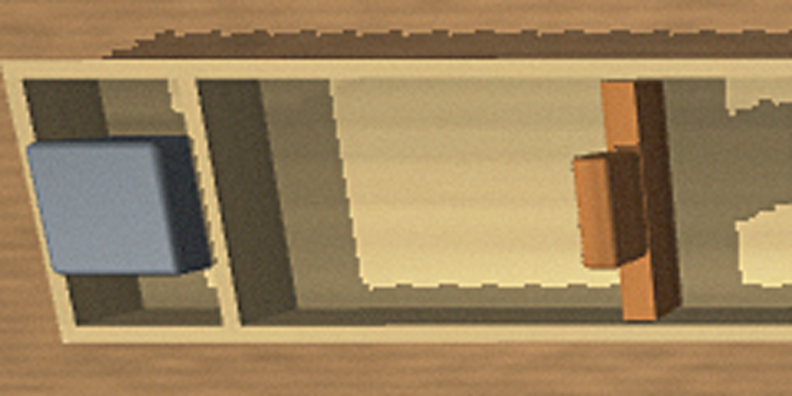

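apply_moves:
  targets:
    - {"ax": 0,"ay": 0,"az": 0,"tx": -0.3,"ty": -0.06,"tz": 0.2,"gripper": 0}
    - {"ax": 0,"ay": 0,"az": 0.01,"tx": -0.6,"ty": -0.12,"tz": 0.4,"gripper": 0}
    - {"ax": 0,"ay": 0,"az": 0.01,"tx": -0.9,"ty": -0.173,"tz": 0.6,"gripper": 0}
    - {"ax": 0,"ay": 0,"az": 0.01,"tx": -0.98,"ty": -0.173,"tz": 0.9,"gripper": 0}
    - {"ax": 0,"ay": 0,"az": 0.01,"tx": -0.98,"ty": -0.173,"tz": 0.95,"gripper": 0}
    - {"ax": 0,"ay": 0,"az": 0.01,"tx": -0.98,"ty": -0.173,"tz": 0.95,"gripper": 0}

```text
time: 6.05
tool_pos: [0.4914, -0.0243, 0.1911]
orientation: [3.136, 0.0, -1.584]
wrist_force: [-0.4, 0.3, -0.6]
opening: 1.0
```

Run:
```python
from h import *
plan([.493,-.022,.042],-1.583)
s,c=wristcam(); cv2.imwrite("pics/w2.png",c["img"])
for d in bot.pinpoint("wrist","divider_tab"): print("pt",round(d["confidence"],2),np.round(d["xy"]),np.round(ray(c,d["xy"],.055)*1000))
```

```text
pos [ 0.4914 -0.0243  0.1911] rpy [ 3.136  0.    -1.584] F [-0.4  0.3 -0.6] t 6.05 open 1.0
shift [-0.015 -0.017  0.994] turn [ 0.008  0.    -0.001]
pt 0.67 [318. 224.] [491. -17.  55.]
pt 0.67 [329. 208.] [504. -26.  55.]
```

View pics/w2.png

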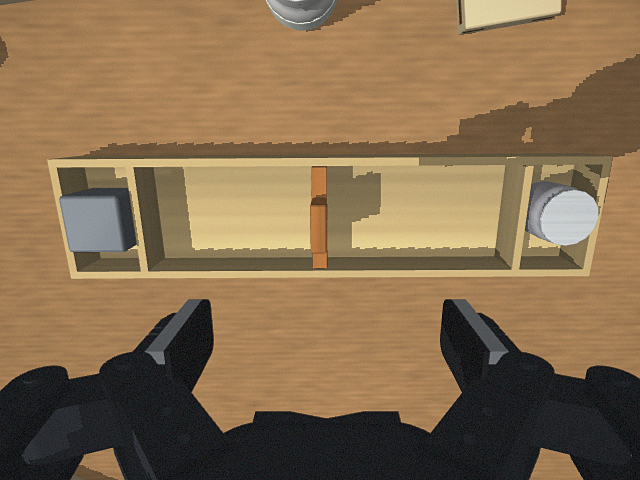

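The tab is centred between the fingers at (319,225). The tote's mid-line is at column 331, so the divider is about 8 mm towards the box. I descend to grip it.

apply_moves:
  targets:
    - {"ax": 0,"ay": 0,"az": 0,"tx": 0,"ty": -0.01,"tz": 0.3,"gripper": 0}
    - {"ax": 0,"ay": 0,"az": 0,"tx": 0,"ty": -0.01,"tz": 0.6,"gripper": 0}
    - {"ax": 0,"ay": 0,"az": 0,"tx": 0,"ty": -0.01,"tz": 0.85,"gripper": 0}
    - {"ax": 0,"ay": 0,"az": 0,"tx": 0,"ty": -0.01,"tz": 0.98,"gripper": 0}
    - {"ax": 0,"ay": 0,"az": 0,"tx": 0,"ty": -0.01,"tz": 0.98,"gripper": 0.5}
    - {"ax": 0,"ay": 0,"az": 0,"tx": 0,"ty": -0.01,"tz": 0.98,"gripper": 1}
    - {"ax": 0,"ay": 0,"az": 0,"tx": 0,"ty": -0.01,"tz": 0.98,"gripper": 1}
    - {"ax": 0,"ay": 0,"az": 0,"tx": 0,"ty": -0.01,"tz": 0.98,"gripper": 1}
    - {"ax": 0,"ay": 0,"az": 0,"tx": 0,"ty": -0.01,"tz": 0.98,"gripper": 1}
    - {"ax": 0,"ay": 0,"az": 0,"tx": 0,"ty": -0.01,"tz": 0.98,"gripper": 1}
  force: 25

```text
time: 7.15
tool_pos: [0.4964, -0.0242, 0.0484]
orientation: [-3.138, 0.001, -1.585]
wrist_force: [-0.5, 2.0, 5.6]
opening: 0.133
```

apply_moves:
  targets:
    - {"ax": 0,"ay": 0,"az": 0,"tx": 0,"ty": 0,"tz": 0,"gripper": 1}
    - {"ax": 0,"ay": 0,"az": 0,"tx": 0,"ty": 0,"tz": 0,"gripper": 1}

```text
time: 7.35
tool_pos: [0.4964, -0.0242, 0.0484]
orientation: [-3.138, 0.0, -1.585]
wrist_force: [-0.3, 1.6, 6.6]
opening: 0.135
```

Gripped at an opening of about 11.5 mm. Now I slide it about 52 mm towards +y.

apply_moves:
  targets:
    - {"ax": 0,"ay": 0,"az": 0,"tx": -0.06,"ty": 0,"tz": 0,"gripper": 1}
    - {"ax": 0,"ay": 0,"az": 0,"tx": -0.12,"ty": 0,"tz": 0,"gripper": 1}
    - {"ax": 0,"ay": 0,"az": 0,"tx": -0.18,"ty": 0,"tz": 0,"gripper": 1}
    - {"ax": 0,"ay": 0,"az": 0,"tx": -0.24,"ty": 0,"tz": 0,"gripper": 1}
    - {"ax": 0,"ay": 0,"az": 0,"tx": -0.3,"ty": 0,"tz": 0,"gripper": 1}
    - {"ax": 0,"ay": 0,"az": 0,"tx": -0.35,"ty": 0,"tz": 0,"gripper": 1}
    - {"ax": 0,"ay": 0,"az": 0,"tx": -0.35,"ty": 0,"tz": 0,"gripper": 1}
    - {"ax": 0,"ay": 0,"az": 0,"tx": -0.35,"ty": 0,"tz": 0,"gripper": 1}

```text
time: 8.15
tool_pos: [0.4968, 0.0278, 0.0484]
orientation: [-3.139, -0.0, -1.585]
wrist_force: [-1.5, 0.8, 6.3]
opening: 0.133
```

apply_moves:
  targets:
    - {"ax": 0,"ay": 0,"az": 0,"tx": 0,"ty": 0,"tz": 0,"gripper": 0}
    - {"ax": 0,"ay": 0,"az": 0,"tx": 0,"ty": 0,"tz": 0,"gripper": 0}
    - {"ax": 0,"ay": 0,"az": 0,"tx": 0,"ty": 0,"tz": 0,"gripper": 0}
    - {"ax": 0,"ay": 0,"az": 0,"tx": 0,"ty": 0,"tz": 0,"gripper": 0}
    - {"ax": 0,"ay": 0,"az": 0,"tx": 0,"ty": 0,"tz": 0,"gripper": 0}
    - {"ax": 0,"ay": 0,"az": 0,"tx": 0,"ty": 0,"tz": -0.3,"gripper": 0}
    - {"ax": 0,"ay": 0,"az": 0,"tx": 0,"ty": 0,"tz": -0.6,"gripper": 0}
    - {"ax": 0,"ay": 0,"az": 0,"tx": 0,"ty": 0,"tz": -0.95,"gripper": 0}
    - {"ax": 0,"ay": 0,"az": 0,"tx": 0,"ty": 0,"tz": -1,"gripper": 0}
    - {"ax": 0,"ay": 0,"az": 0,"tx": 0,"ty": 0,"tz": -1,"gripper": 0}

```text
time: 9.15
tool_pos: [0.4972, 0.0275, 0.199]
orientation: [-3.136, -0.0, -1.586]
wrist_force: [0.5, 0.1, -0.7]
opening: 1.0
```

Run:
```python
from h import *
plan([.646,-.161,.2],-1.583)
s,c=wristcam(); cv2.imwrite("pics/w3.png",c["img"])
for q,z in [("divider_tab",.055),("short_bar_centre",.01),("tote",0)]:
  for d in bot.pinpoint("wrist",q): print("pt",q,round(d["confidence"],2),np.round(d["xy"]),np.round(ray(c,d["xy"],z)*1000))
c=bot.read_camera("top")
for q,z in [("divider_tab",.055),("tote",0)]:
  for d in bot.pinpoint("top",q): print("pt",q,round(d["confidence"],2),np.round(d["xy"]),np.round(ray(c,d["xy"],z)*1000))
```

```text
pos [0.4972 0.0275 0.199 ] rpy [-3.136 -0.    -1.586] F [ 0.5  0.1 -0.7] t 9.15 open 1.0
shift [ 1.241 -1.011 -0.002] turn [-0.007 -0.    -0.004]
pt divider_tab 0.77 [326. 228.] [494.  29.  55.]
pt short_bar_centre 0.86 [567.  16.] [ 649. -160.   10.]
pt tote 0.74 [387. 214.] [493. -27.   0.]
pt divider_tab 0.61 [253. 226.] [481. 147.  55.]
```

View pics/w3.png

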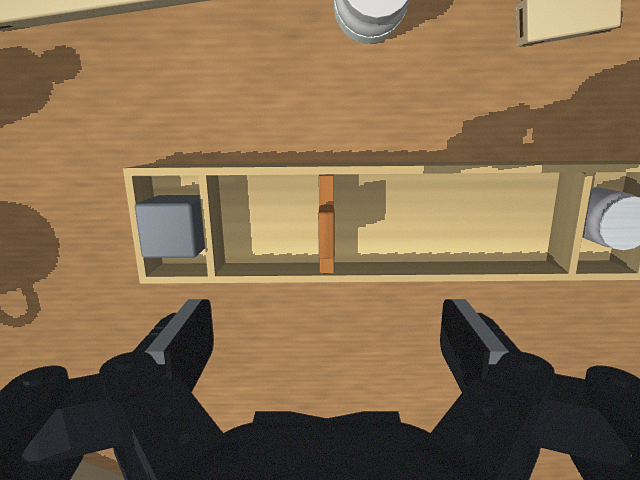

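Run:
```python
import cv2
i=cv2.imread("pics/w3.png"); cv2.imwrite("pics/w3c.png",cv2.resize(i[150:300,120:380],None,fx=3,fy=3,interpolation=2))
cv2.imwrite("pics/w3d.png",cv2.resize(i[150:300,380:640],None,fx=3,fy=3,interpolation=2))
```

```text
(no output)
```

View pics/w3c.png

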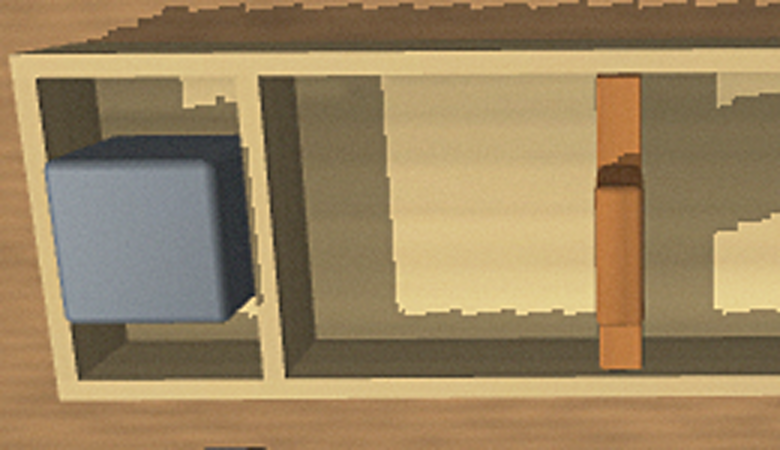

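View pics/w3d.png

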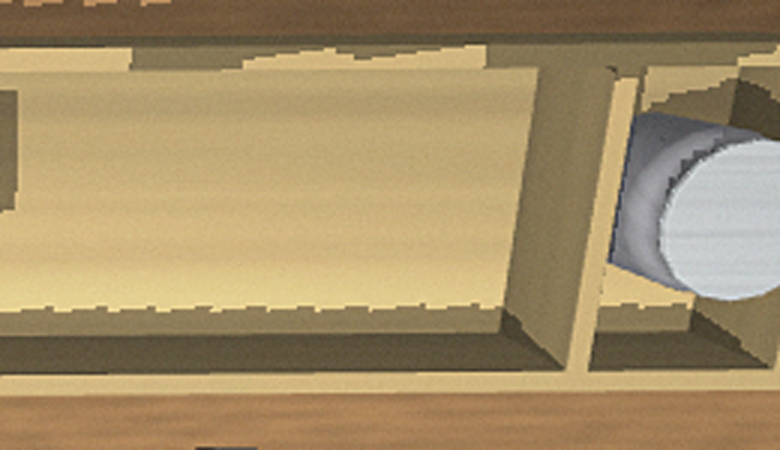

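Run:
```python
from h import *
s,c=wristcam()
r=lambda p,z:np.round(ray(c,p,z)*1000,1)[:2]
print("L",r((206,175),.04),r((215.7,275.7),.04),"R",r((584,175),.04),r((568.3,273.3),.04))
print("div",r((326.2,175),.038),r((326.8,272.7),.038))
print("outer x", r((326,167.5),.04), r((326,283),.04))
```

```text
L [531.  120.2] [448.  120.6] R [ 526.5 -171.3] [ 445.5 -171.9]
div [529.3  27.5] [448.4  28.3]
outer x [535.3  27.6] [440.   29.1]
```

In tote frame the divider is at about +54 mm (bay walls at y=120.4 and -171.6 mm, divider at 28). That is valid but leaves only 6 mm of slack for the long bar, so I nudge it another 6 mm.

apply_moves:
  targets:
    - {"ax": 0,"ay": 0,"az": 0,"tx": -0.02,"ty": 0.01,"tz": 0.3,"gripper": 0}
    - {"ax": 0,"ay": 0,"az": 0,"tx": -0.04,"ty": 0.01,"tz": 0.6,"gripper": 0}
    - {"ax": 0,"ay": 0,"az": 0,"tx": -0.04,"ty": 0.01,"tz": 0.85,"gripper": 0}
    - {"ax": 0,"ay": 0,"az": 0,"tx": -0.04,"ty": 0.01,"tz": 0.98,"gripper": 0.2}
    - {"ax": 0,"ay": 0,"az": 0,"tx": -0.04,"ty": 0.01,"tz": 0.98,"gripper": 0.5}
    - {"ax": 0,"ay": 0,"az": 0,"tx": -0.04,"ty": 0.01,"tz": 0.98,"gripper": 1}
    - {"ax": 0,"ay": 0,"az": 0,"tx": -0.04,"ty": 0.01,"tz": 0.98,"gripper": 1}
    - {"ax": 0,"ay": 0,"az": 0,"tx": -0.04,"ty": 0.01,"tz": 0.98,"gripper": 1}
    - {"ax": 0,"ay": 0,"az": 0,"tx": -0.04,"ty": 0.01,"tz": 0.98,"gripper": 1}
    - {"ax": 0,"ay": 0,"az": 0,"tx": -0.04,"ty": 0.01,"tz": 0.98,"gripper": 1}

```text
time: 10.55
tool_pos: [0.4956, 0.0326, 0.0514]
orientation: [-3.139, -0.001, -1.586]
wrist_force: [0.5, -2.9, 6.8]
opening: 0.134
```

apply_moves:
  targets:
    - {"ax": 0,"ay": 0,"az": 0,"tx": 0,"ty": 0,"tz": 0,"gripper": 0}
    - {"ax": 0,"ay": 0,"az": 0,"tx": 0,"ty": 0,"tz": 0,"gripper": 0}
    - {"ax": 0,"ay": 0,"az": 0,"tx": 0,"ty": 0,"tz": 0,"gripper": 0}
    - {"ax": 0,"ay": 0,"az": 0,"tx": 0,"ty": 0,"tz": 0,"gripper": 0}
    - {"ax": 0,"ay": 0,"az": 0,"tx": 0,"ty": 0,"tz": 0,"gripper": 0}
    - {"ax": 0,"ay": 0,"az": 0,"tx": 0,"ty": 0,"tz": -0.3,"gripper": 0}
    - {"ax": 0,"ay": 0,"az": 0,"tx": 0,"ty": 0,"tz": -0.6,"gripper": 0}
    - {"ax": 0,"ay": 0,"az": 0,"tx": 0,"ty": 0,"tz": -0.95,"gripper": 0}
    - {"ax": 0,"ay": 0,"az": 0,"tx": 0,"ty": 0,"tz": -1,"gripper": 0}
    - {"ax": 0,"ay": 0,"az": 0,"tx": 0,"ty": 0,"tz": -1,"gripper": 0}

```text
time: 11.55
tool_pos: [0.4958, 0.0336, 0.202]
orientation: [-3.136, 0.0, -1.586]
wrist_force: [-0.4, 0.2, -0.9]
opening: 0.999
```

Run:
```python
from h import *
plan([.646,-.161,.2],0.142)
s,c=wristcam(); cv2.imwrite("pics/w4.png",c["img"])
cv2.imwrite("pics/w4c.png",cv2.resize(c["img"][150:300,120:380],None,fx=3,fy=3,interpolation=2))
print(bot.read_state()["qpos"].round(2))
```

```text
pos [0.4958 0.0336 0.202 ] rpy [-3.136  0.    -1.586] F [-0.4  0.2 -0.9] t 11.55 open 0.999
shift [ 1.282 -1.021  0.018] turn [-0.005 -0.006 -2.201]
[ 0.17  0.16 -0.36  1.93  0.07  1.06 -1.8 ]
```

View pics/w4c.png

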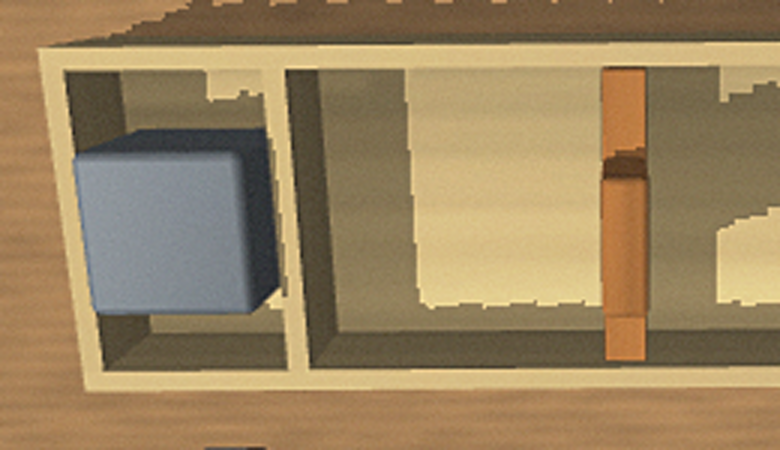

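The divider is now at about +60 mm. Next is the short bar.

apply_moves:
  targets:
    - {"ax": 0,"ay": 0,"az": -0.18,"tx": 0.15,"ty": -0.1,"tz": 0,"gripper": 0}
    - {"ax": 0,"ay": 0,"az": -0.36,"tx": 0.3,"ty": -0.25,"tz": 0,"gripper": 0}
    - {"ax": 0,"ay": 0,"az": -0.54,"tx": 0.5,"ty": -0.4,"tz": 0,"gripper": 0}
    - {"ax": 0,"ay": 0,"az": -0.72,"tx": 0.7,"ty": -0.55,"tz": 0,"gripper": 0}
    - {"ax": 0,"ay": 0,"az": -0.9,"tx": 0.9,"ty": -0.7,"tz": 0,"gripper": 0}
    - {"ax": 0,"ay": 0,"az": -1,"tx": 1,"ty": -0.75,"tz": 0,"gripper": 0}
    - {"ax": 0,"ay": 0,"az": -1,"tx": 1,"ty": -0.75,"tz": 0,"gripper": 0}

```text
time: 12.3
tool_pos: [0.6034, -0.1216, 0.1962]
orientation: [3.138, 0.004, -0.806]
wrist_force: [-0.4, 0.2, -1.0]
opening: 0.997
```

apply_moves:
  targets:
    - {"ax": 0,"ay": 0,"az": -0.18,"tx": 0,"ty": 0,"tz": 0,"gripper": 0}
    - {"ax": 0,"ay": 0,"az": -0.36,"tx": 0,"ty": 0,"tz": 0,"gripper": 0}
    - {"ax": 0,"ay": 0,"az": -0.54,"tx": 0,"ty": 0,"tz": 0,"gripper": 0}
    - {"ax": 0,"ay": 0,"az": -0.72,"tx": 0,"ty": 0,"tz": 0,"gripper": 0}
    - {"ax": 0,"ay": 0,"az": -0.9,"tx": 0,"ty": 0,"tz": 0,"gripper": 0}
    - {"ax": 0,"ay": 0,"az": -1,"tx": 0,"ty": 0,"tz": 0,"gripper": 0}
    - {"ax": 0,"ay": 0,"az": -1,"tx": 0,"ty": 0,"tz": 0,"gripper": 0}

```text
time: 13.0
tool_pos: [0.6029, -0.1162, 0.1981]
orientation: [-3.14, 0.003, -0.015]
wrist_force: [0.1, -0.2, -0.4]
opening: 1.0
```

Run:
```python
from h import *
plan([.646,-.161,.2],0.142)
s,c=wristcam(); cv2.imwrite("pics/w5.png",c["img"])
for d in bot.outline_of("wrist","short_bar_centre"): print(round(d["confidence"],2),np.round(d["xy"]),*rect(c,d["region"],.02))
for d in bot.pinpoint("wrist","short_bar_centre"): print("pt",round(d["confidence"],2),np.round(d["xy"]),np.round(ray(c,d["xy"],.01)*1000))
```

```text
pos [ 0.6029 -0.1162  0.1981] rpy [-3.14e+00  3.00e-03 -1.50e-02] F [ 0.1 -0.2 -0.4] t 13.0 open 1.0
shift [ 0.292  0.294 -0.014] turn [-0.002  0.004 -0.2  ]
0.86 [380. 260.] [ 649.2 -157.1] [33.3 74.3] 1.7302
0.62 [421. 362.] [ 694.2 -255.8] [32.6 52.7] 0.6543
0.44 [220. 311.] [ 503.  -210.3] [36.9 55.1] 1.8821
pt 0.88 [426. 359.] [ 698. -264.   10.]
pt 0.66 [379. 260.] [ 649. -160.   10.]
```

View pics/w5.png

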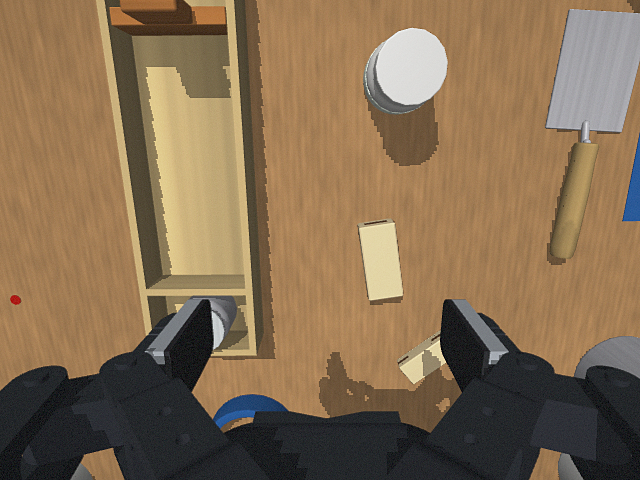

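The short bar's top face has corners near (358,223), (396,221), (403,298) and (369,301), clear of the jar. The decoy piece is at (425,358).

Run:
```python
from h import *
plan([.648,-.160,.08],0.145)
```

```text
pos [ 0.6037 -0.1172  0.1989] rpy [-3.141e+00  2.000e-03 -1.600e-02] F [ 0.7  0.3 -0.4] t 13.15 open 0.997
shift [0.301 0.281 0.792] turn [-0.001  0.002 -0.205]
```

apply_moves:
  targets:
    - {"ax": 0,"ay": 0,"az": -0.1,"tx": 0.15,"ty": 0.14,"tz": 0.2,"gripper": 0}
    - {"ax": 0,"ay": 0,"az": -0.205,"tx": 0.3,"ty": 0.28,"tz": 0.4,"gripper": 0}
    - {"ax": 0,"ay": 0,"az": -0.205,"tx": 0.3,"ty": 0.28,"tz": 0.65,"gripper": 0}
    - {"ax": 0,"ay": 0,"az": -0.205,"tx": 0.3,"ty": 0.28,"tz": 0.79,"gripper": 0}
    - {"ax": 0,"ay": 0,"az": -0.205,"tx": 0.3,"ty": 0.28,"tz": 0.79,"gripper": 0}

```text
time: 13.65
tool_pos: [0.6455, -0.1603, 0.0769]
orientation: [-3.139, 0.008, 0.145]
wrist_force: [-0.2, 0.5, -0.5]
opening: 0.993
```

Run:
```python
from h import *
plan([.648,-.160,.006],0.145)
s,c=wristcam(); cv2.imwrite("pics/w6.png",c["img"])
for d in bot.outline_of("wrist","short_bar_centre"): print(round(d["confidence"],2),np.round(d["xy"]),*rect(c,d["region"],.02))
```

```text
pos [ 0.6455 -0.1603  0.0769] rpy [-3.139  0.008  0.145] F [-0.2  0.5 -0.5] t 13.65 open 0.993
shift [0.02  0.002 0.472] turn [-0.004  0.01  -0.   ]
0.9 [334. 255.] [ 649.9 -158.2] [32.  72.2] 1.7047
0.87 [398. 403.] [ 696.5 -252.3] [33.6 49.2] 0.6718
```

View pics/w6.png

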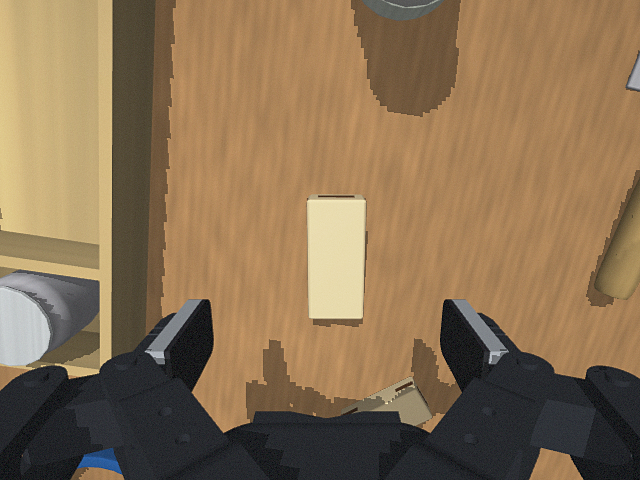

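apply_moves:
  targets:
    - {"ax": 0,"ay": 0,"az": 0,"tx": 0.025,"ty": 0,"tz": 0.2,"gripper": 0}
    - {"ax": 0,"ay": 0,"az": 0,"tx": 0.025,"ty": 0,"tz": 0.36,"gripper": 0}
    - {"ax": 0,"ay": 0,"az": 0,"tx": 0.025,"ty": 0,"tz": 0.46,"gripper": 0}
    - {"ax": 0,"ay": 0,"az": 0,"tx": 0.025,"ty": 0,"tz": 0.46,"gripper": 0}
    - {"ax": 0,"ay": 0,"az": 0,"tx": 0.025,"ty": 0,"tz": 0.46,"gripper": 0.4}
    - {"ax": 0,"ay": 0,"az": 0,"tx": 0.025,"ty": 0,"tz": 0.46,"gripper": 1}
    - {"ax": 0,"ay": 0,"az": 0,"tx": 0.025,"ty": 0,"tz": 0.46,"gripper": 1}
    - {"ax": 0,"ay": 0,"az": 0,"tx": 0.025,"ty": 0,"tz": 0.46,"gripper": 1}
    - {"ax": 0,"ay": 0,"az": 0,"tx": 0.025,"ty": 0,"tz": 0.46,"gripper": 1}
    - {"ax": 0,"ay": 0,"az": 0,"tx": 0.025,"ty": 0,"tz": 0.46,"gripper": 1}
  force: 30

```text
time: 14.75
tool_pos: [0.6534, -0.1606, 0.0136]
orientation: [3.141, -0.002, 0.146]
wrist_force: [-1.0, -0.5, 5.6]
opening: 0.365
```

Run:
```python
from h import *
plan([.490,.0765,.12],-0.012)
```

```text
pos [ 0.6534 -0.1606  0.0136] rpy [ 3.141e+00 -2.000e-03  1.460e-01] F [-1.  -0.5  5.6] t 14.75 open 0.365
shift [-0.847 -1.721 -0.712] turn [ 0.001 -0.002  0.201]
```

apply_moves:
  targets:
    - {"ax": 0,"ay": 0,"az": 0,"tx": 0,"ty": 0,"tz": -0.15,"gripper": 1}
    - {"ax": 0,"ay": 0,"az": 0,"tx": 0,"ty": 0,"tz": -0.35,"gripper": 1}
    - {"ax": 0,"ay": 0,"az": 0,"tx": 0,"ty": 0,"tz": -0.6,"gripper": 1}
    - {"ax": 0,"ay": 0,"az": 0.1,"tx": -0.2,"ty": -0.2,"tz": -0.8,"gripper": 1}
    - {"ax": 0,"ay": 0,"az": 0.2,"tx": -0.4,"ty": -0.4,"tz": -0.9,"gripper": 1}
    - {"ax": 0,"ay": 0,"az": 0.2,"tx": -0.6,"ty": -0.6,"tz": -0.9,"gripper": 1}
    - {"ax": 0,"ay": 0,"az": 0.2,"tx": -0.8,"ty": -0.8,"tz": -0.9,"gripper": 1}
    - {"ax": 0,"ay": 0,"az": 0.2,"tx": -0.85,"ty": -1,"tz": -0.9,"gripper": 1}
    - {"ax": 0,"ay": 0,"az": 0.2,"tx": -0.85,"ty": -1,"tz": -0.9,"gripper": 1}

```text
time: 15.65
tool_pos: [0.5021, -0.0262, 0.1474]
orientation: [-3.141, 0.001, -0.005]
wrist_force: [0.2, -0.6, -0.6]
opening: 0.366
```

Run:
```python
from h import *
plan([.490,.078,.12],-0.014)
```

```text
pos [ 0.5021 -0.0262  0.1474] rpy [-3.141e+00  1.000e-03 -5.000e-03] F [ 0.2 -0.6 -0.6] t 15.65 open 0.366
shift [-0.084 -0.694  0.183] turn [-0.001  0.001  0.012]
```

apply_moves:
  targets:
    - {"ax": 0,"ay": 0,"az": 0.012,"tx": -0.04,"ty": -0.25,"tz": 0,"gripper": 1}
    - {"ax": 0,"ay": 0,"az": 0.012,"tx": -0.084,"ty": -0.5,"tz": 0.0,"gripper": 1}
    - {"ax": 0,"ay": 0,"az": 0.012,"tx": -0.084,"ty": -0.694,"tz": 0.1,"gripper": 1}
    - {"ax": 0,"ay": 0,"az": 0.012,"tx": -0.084,"ty": -0.694,"tz": 0.18,"gripper": 1}
    - {"ax": 0,"ay": 0,"az": 0.012,"tx": -0.084,"ty": -0.694,"tz": 0.18,"gripper": 1}

```text
time: 16.15
tool_pos: [0.4919, 0.0734, 0.1186]
orientation: [3.141, 0.004, -0.019]
wrist_force: [-0.8, -0.1, 0.3]
opening: 0.362
```

Run:
```python
from h import *
plan([.490,.078,.021],-0.014)
s,c=wristcam(); cv2.imwrite("pics/w7.png",c["img"])
```

```text
pos [0.4919 0.0734 0.1186] rpy [ 3.141  0.004 -0.019] F [-0.8 -0.1  0.3] t 16.15 open 0.362
shift [-0.011 -0.031  0.651] turn [ 0.001  0.005 -0.007]
```

View pics/w7.png

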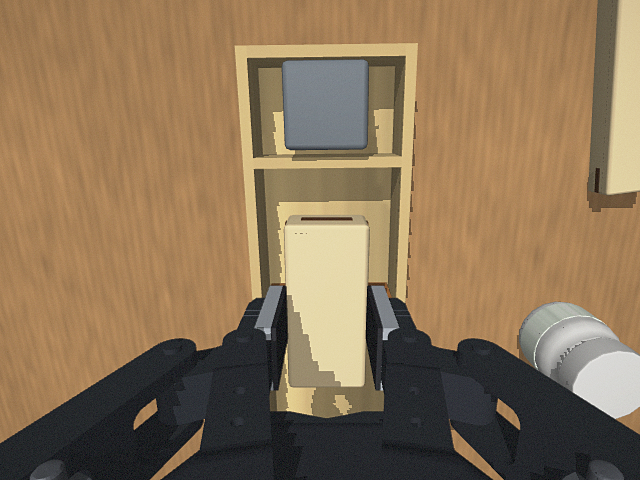

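Run:
```python
from h import *
s,c=wristcam(); z=s["tool_pos"][2]-.0136
r=lambda p,z:np.round(ray(c,p,z)*1000,1)[:2]
print(s["tool_pos"].round(4),"bar far top",r((285,223),z+.02),r((369,222),z+.02),"near",r((290,387),z+.02),r((365,387),z+.02))
print("wall L/R",r((258,168),.04),r((391,167),.04), "outer end",r((236,45),.04),r((418,43),.04))
```

```text
[0.4927 0.0726 0.1193] bar far top [478.1 109.5] [508.8 109.3] near [476.6  39.7] [507.7  39.1]
wall L/R [454.1 122. ] [530.1 120.9] outer end [446.9 186.2] [542.8 185. ]
```

apply_moves:
  targets:
    - {"ax": 0,"ay": 0,"az": 0,"tx": 0,"ty": -0.042,"tz": 0.0,"gripper": 1}
    - {"ax": 0,"ay": 0,"az": 0,"tx": 0,"ty": -0.042,"tz": 0.15,"gripper": 1}
    - {"ax": 0,"ay": 0,"az": 0,"tx": 0,"ty": -0.042,"tz": 0.3,"gripper": 1}
    - {"ax": 0,"ay": 0,"az": 0,"tx": 0,"ty": -0.042,"tz": 0.45,"gripper": 1}
    - {"ax": 0,"ay": 0,"az": 0,"tx": 0,"ty": -0.042,"tz": 0.55,"gripper": 1}
    - {"ax": 0,"ay": 0,"az": 0,"tx": 0,"ty": -0.042,"tz": 0.6,"gripper": 1}
    - {"ax": 0,"ay": 0,"az": 0,"tx": 0,"ty": -0.042,"tz": 0.6,"gripper": 1}

```text
time: 16.95
tool_pos: [0.493, 0.0797, 0.0298]
orientation: [3.141, 0.001, -0.021]
wrist_force: [-0.6, 0.5, -0.3]
opening: 0.362
```

apply_moves:
  targets:
    - {"ax": 0,"ay": 0,"az": 0,"tx": 0,"ty": 0,"tz": 0.02,"gripper": 1}
    - {"ax": 0,"ay": 0,"az": 0,"tx": 0,"ty": 0,"tz": 0.04,"gripper": 1}
    - {"ax": 0,"ay": 0,"az": 0,"tx": 0,"ty": 0,"tz": 0.04,"gripper": 1}

```text
time: 17.25
tool_pos: [0.4935, 0.08, 0.0245]
orientation: [3.141, -0.001, -0.021]
wrist_force: [0.4, -0.3, -0.9]
opening: 0.363
```

apply_moves:
  targets:
    - {"ax": 0,"ay": 0,"az": 0,"tx": 0,"ty": 0,"tz": 0.02,"gripper": 1}
    - {"ax": 0,"ay": 0,"az": 0,"tx": 0,"ty": 0,"tz": 0.03,"gripper": 1}
    - {"ax": 0,"ay": 0,"az": 0,"tx": 0,"ty": 0,"tz": 0.03,"gripper": 1}

```text
time: 17.55
tool_pos: [0.4932, 0.08, 0.0197]
orientation: [3.141, 0.0, -0.021]
wrist_force: [0.9, -0.3, -0.6]
opening: 0.361
```

apply_moves:
  targets:
    - {"ax": 0,"ay": 0,"az": 0,"tx": 0,"ty": 0,"tz": 0.01,"gripper": 0.6}
    - {"ax": 0,"ay": 0,"az": 0,"tx": 0,"ty": 0,"tz": 0.01,"gripper": 0.5}
    - {"ax": 0,"ay": 0,"az": 0,"tx": 0,"ty": 0,"tz": 0.01,"gripper": 0.48}
    - {"ax": 0,"ay": 0,"az": 0,"tx": 0,"ty": 0,"tz": 0.01,"gripper": 0.48}
    - {"ax": 0,"ay": 0,"az": 0,"tx": 0,"ty": 0,"tz": -0.1,"gripper": 0.48}
    - {"ax": 0,"ay": 0,"az": 0,"tx": 0,"ty": 0,"tz": -0.3,"gripper": 0.48}
    - {"ax": 0,"ay": 0,"az": 0,"tx": 0,"ty": 0,"tz": -0.6,"gripper": 0.3}
    - {"ax": 0,"ay": 0,"az": 0,"tx": 0,"ty": 0,"tz": -0.9,"gripper": 0}
    - {"ax": 0,"ay": 0,"az": 0,"tx": 0,"ty": 0,"tz": -0.98,"gripper": 0}
    - {"ax": 0,"ay": 0,"az": 0,"tx": 0,"ty": 0,"tz": -0.98,"gripper": 0}

```text
time: 18.55
tool_pos: [0.4949, 0.0803, 0.1689]
orientation: [3.142, -0.005, -0.021]
wrist_force: [0.9, -0.2, -2.0]
opening: 0.998
```

Run:
```python
from h import *
plan([.673,.191,.17],0.117)
s,c=wristcam(); cv2.imwrite("pics/w8.png",c["img"])
for q in ["short_bar_centre","long_bar_centre"]:
  for d in bot.outline_of("wrist",q): print(q,round(d["confidence"],2),np.round(d["xy"]),*rect(c,d["region"],.026 if q[0]=="s" else .02))
```

```text
pos [0.4949 0.0803 0.1689] rpy [ 3.142 -0.005 -0.021] F [ 0.9 -0.2 -2. ] t 18.55 open 0.998
shift [ 1.172 -0.763 -0.002] turn [ 0.001 -0.006 -0.176]
short_bar_centre 0.67 [317. 224.] [493.   82.7] [31.8 70.5] 1.5506
short_bar_centre 0.66 [326. 266.] [492.   46.5] [101.5 284.5] 1.5627
long_bar_centre 0.93 [570.  91.] [671.8 166.8] [ 42.2 134.1] 1.6838
```

View pics/w8.png

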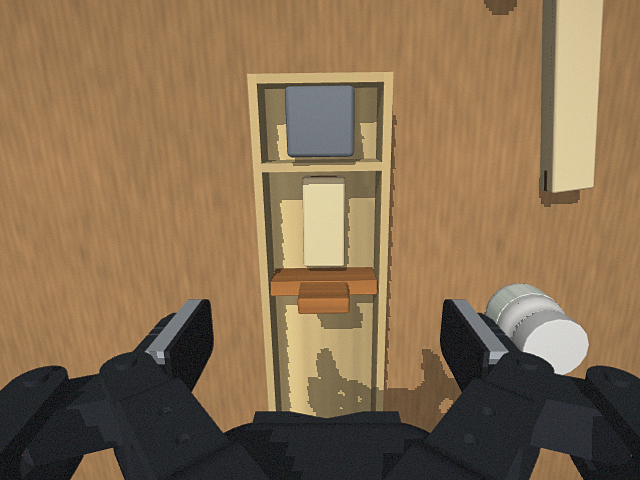

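The short bar lies flat in the bay beside the box at (323,224), with the divider at (323,280). Now the long bar; first I check where the bottle is.

Run:
```python
from h import *
for n in ["top","scene"]:
  c=bot.read_camera(n)
  for q,z in [("paint_bottle",0),("long_bar_centre",.01),("mug",0),("jar",0)]:
    for d in bot.pinpoint(n,q): print(n,q,round(d["confidence"],2),np.round(ray(c,d["xy"],z)*1000))
```

```text
top long_bar_centre 0.92 [202. 305.  10.]
top mug 0.89 [451. 383.   0.]
top jar 0.9 [653.  -8.   0.]
top jar 0.67 [490. 157.   0.]
scene paint_bottle 0.65 [580. 360.   0.]
scene mug 0.6 [453. 374.   0.]
scene jar 0.57 [664.  -3.   0.]
```

apply_moves:
  targets:
    - {"ax": 0,"ay": 0,"az": -0.09,"tx": 0.2,"ty": -0.13,"tz": -0.1,"gripper": 0}
    - {"ax": 0,"ay": 0,"az": -0.176,"tx": 0.4,"ty": -0.26,"tz": -0.2,"gripper": 0}
    - {"ax": 0,"ay": 0,"az": -0.176,"tx": 0.6,"ty": -0.4,"tz": -0.2,"gripper": 0}
    - {"ax": 0,"ay": 0,"az": -0.176,"tx": 0.8,"ty": -0.52,"tz": -0.2,"gripper": 0}
    - {"ax": 0,"ay": 0,"az": -0.176,"tx": 1,"ty": -0.65,"tz": -0.2,"gripper": 0}
    - {"ax": 0,"ay": 0,"az": -0.176,"tx": 1,"ty": -0.75,"tz": -0.2,"gripper": 0}
    - {"ax": 0,"ay": 0,"az": -0.176,"tx": 1,"ty": -0.75,"tz": -0.2,"gripper": 0}

```text
time: 19.9
tool_pos: [0.6446, 0.1928, 0.1962]
orientation: [-3.139, 0.001, 0.121]
wrist_force: [-0.6, 0.0, 0.3]
opening: 1.003
```

Run:
```python
from h import *
plan([.673,.191,.08],0.117)
s,c=wristcam(); cv2.imwrite("pics/w9.png",c["img"])
for q in ["long_bar_centre"]:
  for d in bot.outline_of("wrist",q): print(q,round(d["confidence"],2),np.round(d["xy"]),*rect(c,d["region"],.02))
  for d in bot.pinpoint("wrist",q): print(q,round(d["confidence"],2),np.round(ray(c,d["xy"],.01)*1000))
```

```text
pos [0.6446 0.1928 0.1962] rpy [-3.139e+00  1.000e-03  1.210e-01] F [-0.6  0.   0.3] t 19.9 open 1.003
shift [0.187 0.037 0.774] turn [-0.003  0.002  0.005]
long_bar_centre 0.95 [363. 205.] [673.2 195.9] [ 32.4 188.1] 1.6846
long_bar_centre 0.8 [675. 194.  10.]
```

View pics/w9.png

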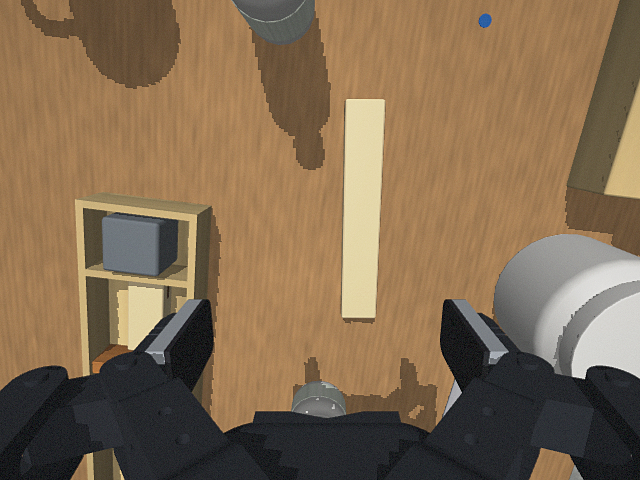

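The long bar's top face runs from (365,99) to (359,318) and measures 188×32 mm. Its centre is about (0.6735, 0.195), with a yaw offset of 0.115.

apply_moves:
  targets:
    - {"ax": 0,"ay": 0,"az": 0,"tx": 0.1,"ty": 0.005,"tz": 0.2,"gripper": 0}
    - {"ax": 0,"ay": 0,"az": 0,"tx": 0.19,"ty": 0.01,"tz": 0.4,"gripper": 0}
    - {"ax": 0,"ay": 0,"az": 0,"tx": 0.19,"ty": 0.01,"tz": 0.65,"gripper": 0}
    - {"ax": 0,"ay": 0,"az": 0,"tx": 0.19,"ty": 0.01,"tz": 0.78,"gripper": 0}
    - {"ax": 0,"ay": 0,"az": 0,"tx": 0.19,"ty": 0.01,"tz": 0.78,"gripper": 0}

```text
time: 20.55
tool_pos: [0.6713, 0.1881, 0.0763]
orientation: [3.139, 0.007, 0.116]
wrist_force: [-1.0, 0.3, 0.3]
opening: 1.002
```

Run:
```python
from h import *
plan([.6735,.195,.011],0.115)
s,c=wristcam(); cv2.imwrite("pics/w10.png",c["img"])
for q in ["long_bar_centre"]:
  for d in bot.outline_of("wrist",q): print(q,round(d["confidence"],2),np.round(d["xy"]),*rect(c,d["region"],.02))
```

```text
pos [0.6713 0.1881 0.0763] rpy [3.139 0.007 0.116] F [-1.   0.3  0.3] t 20.55 open 1.002
shift [ 0.023 -0.045  0.435] turn [0.004 0.009 0.001]
```

View pics/w10.png

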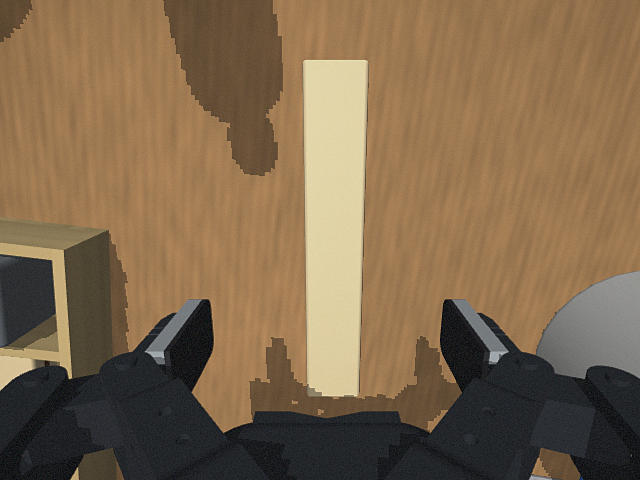

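Run:
```python
from h import *
s,c=wristcam()
P=np.array([ray(c,p,.02) for p in [(303.5,60),(368,60),(359,396),(307.5,394)]])*1000
print(P.round(1),P.mean(0).round(1),s["tool_pos"].round(4))
```

```text
[[651.1 290.5  20. ]
 [682.3 294.1  20. ]
 [704.6 103.2  20. ]
 [672.6 100.9  20. ]] [677.7 197.2  20. ] [0.6742 0.1902 0.0806]
```

apply_moves:
  targets:
    - {"ax": 0,"ay": 0,"az": 0,"tx": 0.025,"ty": -0.045,"tz": 0.15,"gripper": 0}
    - {"ax": 0,"ay": 0,"az": 0,"tx": 0.025,"ty": -0.045,"tz": 0.33,"gripper": 0}
    - {"ax": 0,"ay": 0,"az": 0,"tx": 0.025,"ty": -0.045,"tz": 0.45,"gripper": 0}
    - {"ax": 0,"ay": 0,"az": 0,"tx": 0.025,"ty": -0.045,"tz": 0.45,"gripper": 0}
    - {"ax": 0,"ay": 0,"az": 0,"tx": 0.025,"ty": -0.045,"tz": 0.45,"gripper": 0.4}
    - {"ax": 0,"ay": 0,"az": 0,"tx": 0.025,"ty": -0.045,"tz": 0.45,"gripper": 1}
    - {"ax": 0,"ay": 0,"az": 0,"tx": 0.025,"ty": -0.045,"tz": 0.45,"gripper": 1}
    - {"ax": 0,"ay": 0,"az": 0,"tx": 0.025,"ty": -0.045,"tz": 0.45,"gripper": 1}
    - {"ax": 0,"ay": 0,"az": 0,"tx": 0.025,"ty": -0.045,"tz": 0.45,"gripper": 1}
    - {"ax": 0,"ay": 0,"az": 0,"tx": 0.025,"ty": -0.045,"tz": 0.45,"gripper": 1}
  force: 50

```text
time: 21.7
tool_pos: [0.678, 0.1987, 0.0137]
orientation: [-3.141, -0.002, 0.117]
wrist_force: [-1.5, 0.3, 6.0]
opening: 0.35
```

Run:
```python
from h import *
plan([.490,-.072,.14],-0.014)
```

```text
pos [0.678  0.1987 0.0137] rpy [-3.141e+00 -2.000e-03  1.170e-01] F [-1.5  0.3  6. ] t 21.7 open 0.35
shift [-1.454  1.646 -0.846] turn [-0.001 -0.003  0.167]
```

apply_moves:
  targets:
    - {"ax": 0,"ay": 0,"az": 0,"tx": 0,"ty": 0,"tz": -0.15,"gripper": 1}
    - {"ax": 0,"ay": 0,"az": 0,"tx": 0,"ty": 0,"tz": -0.35,"gripper": 1}
    - {"ax": 0,"ay": 0,"az": 0,"tx": 0,"ty": 0,"tz": -0.6,"gripper": 1}
    - {"ax": 0,"ay": 0,"az": 0,"tx": 0,"ty": 0,"tz": -0.85,"gripper": 1}
    - {"ax": 0,"ay": 0,"az": 0.08,"tx": -0.2,"ty": 0.2,"tz": -0.9,"gripper": 1}
    - {"ax": 0,"ay": 0,"az": 0.167,"tx": -0.4,"ty": 0.4,"tz": -0.9,"gripper": 1}
    - {"ax": 0,"ay": 0,"az": 0.167,"tx": -0.6,"ty": 0.6,"tz": -0.9,"gripper": 1}
    - {"ax": 0,"ay": 0,"az": 0.167,"tx": -0.8,"ty": 0.8,"tz": -0.9,"gripper": 1}
    - {"ax": 0,"ay": 0,"az": 0.167,"tx": -0.9,"ty": 1,"tz": -0.9,"gripper": 1}
    - {"ax": 0,"ay": 0,"az": 0.167,"tx": -0.9,"ty": 1,"tz": -0.9,"gripper": 1}

```text
time: 22.7
tool_pos: [0.5582, 0.0267, 0.1463]
orientation: [3.136, 0.003, -0.022]
wrist_force: [0.8, 0.3, -1.7]
opening: 0.357
```

Run:
```python
from h import *
plan([.490,-.072,.13],-0.014)
```

```text
pos [0.5582 0.0267 0.1463] rpy [ 3.136e+00  3.000e-03 -2.200e-02] F [ 0.8  0.3 -1.7] t 22.7 open 0.357
shift [-0.44   0.667  0.114] turn [ 0.007  0.004 -0.01 ]
```

apply_moves:
  targets:
    - {"ax": 0,"ay": 0,"az": 0,"tx": -0.15,"ty": 0.2,"tz": 0,"gripper": 1}
    - {"ax": 0,"ay": 0,"az": 0,"tx": -0.3,"ty": 0.4,"tz": 0,"gripper": 1}
    - {"ax": 0,"ay": 0,"az": -0.01,"tx": -0.44,"ty": 0.6,"tz": 0.05,"gripper": 1}
    - {"ax": 0,"ay": 0,"az": -0.01,"tx": -0.44,"ty": 0.667,"tz": 0.11,"gripper": 1}
    - {"ax": 0,"ay": 0,"az": -0.01,"tx": -0.44,"ty": 0.667,"tz": 0.11,"gripper": 1}
    - {"ax": 0,"ay": 0,"az": -0.01,"tx": -0.44,"ty": 0.667,"tz": 0.11,"gripper": 1}

```text
time: 23.3
tool_pos: [0.4941, -0.0642, 0.1309]
orientation: [-3.14, -0.001, -0.005]
wrist_force: [0.2, 0.5, -1.0]
opening: 0.353
```

Run:
```python
from h import *
plan([.490,-.072,.021],-0.014)
s,c=wristcam(); cv2.imwrite("pics/w11.png",c["img"])
cv2.imwrite("pics/sc11.png",bot.read_camera("scene")["img"])
```

```text
pos [ 0.4941 -0.0642  0.1309] rpy [-3.14e+00 -1.00e-03 -5.00e-03] F [ 0.2  0.5 -1. ] t 23.3 open 0.353
shift [-0.027  0.053  0.732] turn [-0.002 -0.001  0.012]
```

View pics/w11.png

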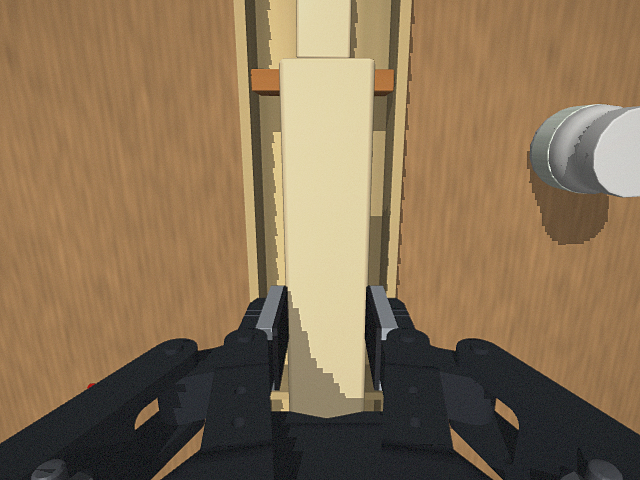

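View pics/sc11.png

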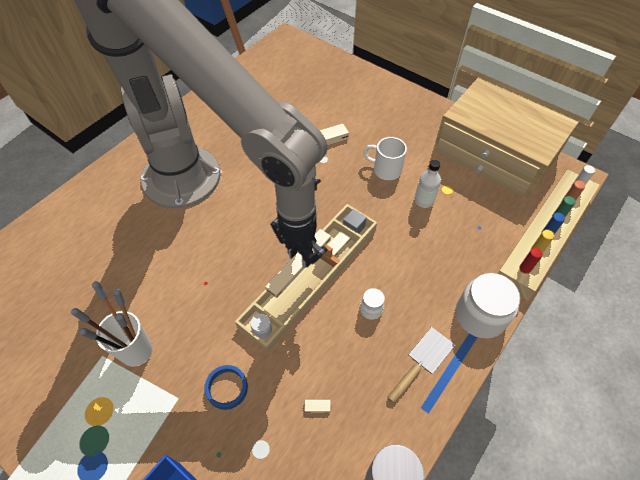

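Run:
```python
from h import *
s,c=wristcam(); z=s["tool_pos"][2]-.0137
cv2.imwrite("pics/w11c.png",cv2.resize(c["img"][30:180,220:430],None,fx=3.5,fy=3.5,interpolation=2))
r=lambda p,z:np.round(ray(c,p,z)*1000,1)[:2]
print(s["tool_pos"].round(4),s["orientation"].round(3),"far",r((281,61),z+.02),r((374,61),z+.02))
print("edges at row 250",r((286,250),z+.02),r((370,250),z+.02))
print("div",r((255,69),.038),r((255,92),.038),r((390,69),.038),r((390,92),.038))
print("walls inner",r((256,180),.04),r((391,180),.04),r((262,290),.04),r((386,290),.04))
```

```text
[ 0.4945 -0.0636  0.1313] [-3.14e+00 -2.00e-03 -3.00e-03] far [479.7  27.6] [510.2  27.5]
edges at row 250 [479.2 -37.3] [510.6 -37.4]
div [454.   39.7] [453.4  27.4] [530.9  39.4] [531.4  27.1]
walls inner [451.6 -23. ] [533.7 -23.3] [451.8 -95.1] [533.4 -95.4]
```

View pics/w11c.png

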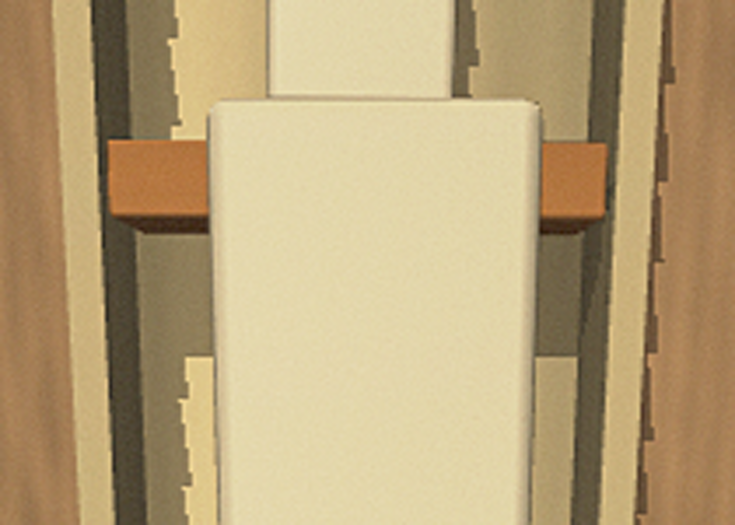

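The bar is aligned. Its far end is at y=27.5 and the bay spans -171.7 to 27.2, so I shift -4.7 mm in y and -2 mm in x, then lower.

apply_moves:
  targets:
    - {"ax": 0,"ay": 0,"az": 0,"tx": -0.013,"ty": 0.031,"tz": 0,"gripper": 1}
    - {"ax": 0,"ay": 0,"az": 0,"tx": -0.013,"ty": 0.031,"tz": 0.1,"gripper": 1}
    - {"ax": 0,"ay": 0,"az": 0,"tx": -0.013,"ty": 0.031,"tz": 0.25,"gripper": 1}
    - {"ax": 0,"ay": 0,"az": 0,"tx": -0.013,"ty": 0.031,"tz": 0.35,"gripper": 1}
    - {"ax": 0,"ay": 0,"az": 0,"tx": -0.013,"ty": 0.031,"tz": 0.35,"gripper": 1}
    - {"ax": 0,"ay": 0,"az": 0,"tx": -0.013,"ty": 0.031,"tz": 0.35,"gripper": 1}

```text
time: 24.05
tool_pos: [0.4915, -0.07, 0.0786]
orientation: [-3.141, -0.0, -0.005]
wrist_force: [0.8, 0.1, -0.4]
opening: 0.352
```

Run:
```python
from h import *
s,c=wristcam(); print(s["tool_pos"].round(4),s["orientation"].round(3),s["wrist_force"].round(1)); cv2.imwrite("pics/w12.png",c["img"])
```

```text
[ 0.4915 -0.07    0.0786] [-3.141 -0.    -0.005] [ 0.8  0.1 -0.4]
```

View pics/w12.png

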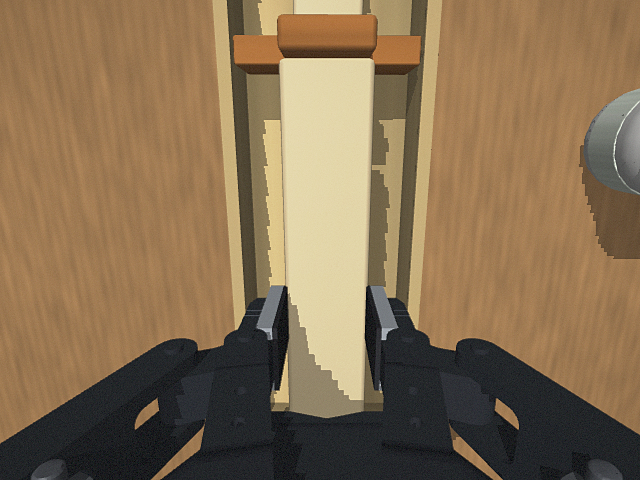

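apply_moves:
  targets:
    - {"ax": 0,"ay": 0,"az": 0,"tx": 0,"ty": -0.01,"tz": 0.08,"gripper": 1}
    - {"ax": 0,"ay": 0,"az": 0,"tx": 0,"ty": -0.01,"tz": 0.16,"gripper": 1}
    - {"ax": 0,"ay": 0,"az": 0,"tx": 0,"ty": -0.01,"tz": 0.24,"gripper": 1}
    - {"ax": 0,"ay": 0,"az": 0,"tx": 0,"ty": -0.01,"tz": 0.3,"gripper": 1}
    - {"ax": 0,"ay": 0,"az": 0,"tx": 0,"ty": -0.01,"tz": 0.34,"gripper": 1}
    - {"ax": 0,"ay": 0,"az": 0,"tx": 0,"ty": -0.01,"tz": 0.34,"gripper": 1}

```text
time: 24.7
tool_pos: [0.4903, -0.0686, 0.0262]
orientation: [-3.141, 0.002, -0.006]
wrist_force: [-1.0, 0.6, -1.0]
opening: 0.352
```

Run:
```python
from h import *
s,c=wristcam(); print(s["tool_pos"].round(4),s["orientation"].round(3),s["wrist_force"].round(1)); cv2.imwrite("pics/w13.png",c["img"])
```

```text
[ 0.4903 -0.0686  0.0262] [-3.141e+00  2.000e-03 -6.000e-03] [-1.   0.6 -1. ]
```

View pics/w13.png

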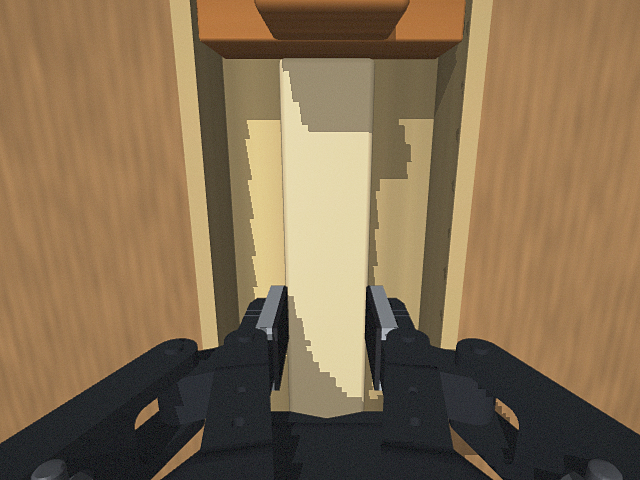

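The long bar's end at row 60 sits just clear of the divider and inside the walls, with no contact force. I lower it the rest of the way.

apply_moves:
  targets:
    - {"ax": 0,"ay": 0,"az": 0,"tx": 0,"ty": 0,"tz": 0.02,"gripper": 1}
    - {"ax": 0,"ay": 0,"az": 0,"tx": 0,"ty": 0,"tz": 0.038,"gripper": 1}
    - {"ax": 0,"ay": 0,"az": 0,"tx": 0,"ty": 0,"tz": 0.04,"gripper": 1}
    - {"ax": 0,"ay": 0,"az": 0,"tx": 0,"ty": 0,"tz": 0.04,"gripper": 1}

```text
time: 25.15
tool_pos: [0.4912, -0.0687, 0.0213]
orientation: [3.141, -0.0, -0.006]
wrist_force: [0.9, 0.2, -1.0]
opening: 0.355
```

apply_moves:
  targets:
    - {"ax": 0,"ay": 0,"az": 0,"tx": 0,"ty": 0,"tz": 0.01,"gripper": 1}
    - {"ax": 0,"ay": 0,"az": 0,"tx": 0,"ty": 0,"tz": 0.015,"gripper": 0.6}
    - {"ax": 0,"ay": 0,"az": 0,"tx": 0,"ty": 0,"tz": 0.015,"gripper": 0.5}
    - {"ax": 0,"ay": 0,"az": 0,"tx": 0,"ty": 0,"tz": 0.015,"gripper": 0.48}
    - {"ax": 0,"ay": 0,"az": 0,"tx": 0,"ty": 0,"tz": 0.015,"gripper": 0.48}
    - {"ax": 0,"ay": 0,"az": 0,"tx": 0,"ty": 0,"tz": -0.1,"gripper": 0.48}
    - {"ax": 0,"ay": 0,"az": 0,"tx": 0,"ty": 0,"tz": -0.3,"gripper": 0.48}
    - {"ax": 0,"ay": 0,"az": 0,"tx": 0,"ty": 0,"tz": -0.6,"gripper": 0.3}
    - {"ax": 0,"ay": 0,"az": 0,"tx": 0,"ty": 0,"tz": -0.9,"gripper": 0}
    - {"ax": 0,"ay": 0,"az": 0,"tx": 0,"ty": 0,"tz": -0.95,"gripper": 0}

```text
time: 26.15
tool_pos: [0.495, -0.0687, 0.1691]
orientation: [3.139, -0.01, -0.006]
wrist_force: [0.3, 0.4, -0.5]
opening: 0.989
```

apply_moves:
  targets:
    - {"ax": 0,"ay": 0,"az": 0,"tx": 0,"ty": 0,"tz": -0.3,"gripper": 0}
    - {"ax": 0,"ay": 0,"az": 0,"tx": 0,"ty": 0,"tz": -0.5,"gripper": 0}
    - {"ax": 0,"ay": 0,"az": 0,"tx": 0,"ty": 0,"tz": -0.6,"gripper": 0}
    - {"ax": 0,"ay": 0,"az": 0,"tx": 0,"ty": 0,"tz": -0.6,"gripper": 0}

```text
time: 26.55
tool_pos: [0.4925, -0.0688, 0.2557]
orientation: [3.14, -0.004, -0.006]
wrist_force: [1.2, -0.1, -0.1]
opening: 1.008
```

Run:
```python
from h import *
s,c=wristcam(); print(s["tool_pos"].round(4)); cv2.imwrite("pics/w14.png",c["img"])
for q in ["short_bar_centre","long_bar_centre"]:
  for d in bot.outline_of("wrist",q): print(q,round(d["confidence"],2),np.round(d["xy"]),*rect(c,d["region"],.026))
  for d in bot.pinpoint("wrist",q): print("pt",q,round(d["confidence"],2),np.round(ray(c,d["xy"],.016)*1000))
for q,z in [("divider_tab",.055),("tote",0)]:
  for d in bot.pinpoint("wrist",q): print("pt",q,round(d["confidence"],2),np.round(ray(c,d["xy"],z)*1000))
cs=bot.read_camera("scene"); cv2.imwrite("pics/sc14.png",cv2.resize(cs["img"][190:360,220:400],None,fx=3.5,fy=3.5,interpolation=2))
```

```text
[ 0.4925 -0.0688  0.2557]
short_bar_centre 0.58 [322.  41.] [492.5  76.3] [32.5 64.5] 1.5417
pt short_bar_centre 0.61 [491.  80.  16.]
long_bar_centre 0.89 [327. 194.] [491.  -71.2] [ 33.6 190. ] 1.5641
long_bar_centre 0.36 [324.  40.] [492.5  76.3] [32.9 64.3] 1.5498
long_bar_centre 0.35 [327. 333.] [ 493.4 -215. ] [44.7 55.9] 1.5626
pt long_bar_centre 0.61 [493. -68.  16.]
pt divider_tab 0.91 [494.  34.  55.]
```

View pics/w14.png

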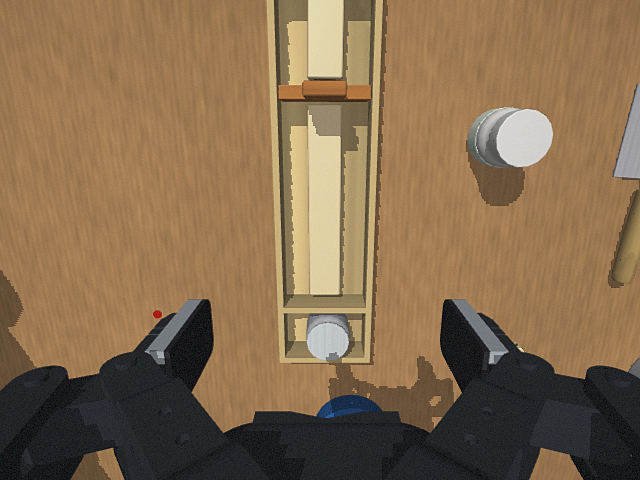

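View pics/sc14.png

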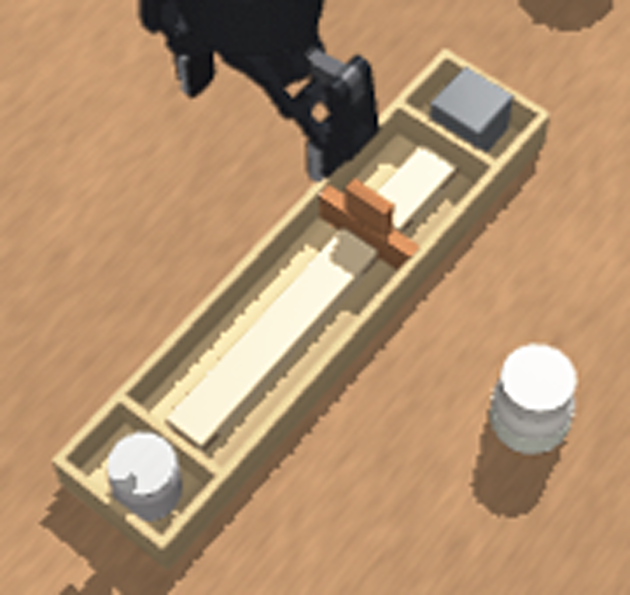

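Both bars lie flat in their bays. In tote frame the long bar is at about -45 mm, the divider +60 mm and the short bar about +107 mm, and the arm is clear. I hand it in.

```bash
python3 -c "
from cell import bot
print(bot.job_done(), bot.read_state()['time'])"
```

```text
the job is handed in; nothing more can be done
the job is handed in; nothing more can be done
```

The job is done and handed in at about 27 s of the 61 s; no verdict was reported. I slid the divider towards the square box in two steps and checked it after each. The short bar (the larger of the two lookalikes) went in the bay by the box. The long bar (the smaller of the two sizes) went in the bay by the tin.

**Last checks, in the tote's frame:**

| Item | Measured y | Allowed y |
|---|---|---|
| Divider | about +60 mm | +46 to +74 mm |
| Long bar | about -45 mm | -56 to -26 mm |
| Short bar | about +107 mm | +84 to +116 mm |

- **Bars:** both were within 0.03 rad of the tote's long axis and centred across it. In the pictures both lie flat, and the gripper was open with the fingertips about 0.25 m above the table.
- **Other things:** I did not measure the bystanders at the end. None was touched that I saw, and those in the last pictures stood where they had been.

**Disagreements between readings:**
- Estimates of the tote's centre along y ranged from -25 to -32 mm. I used the bay walls seen by the wrist camera, which gave -25.6 mm.
- The last reading of the short bar was 76 mm in world y, but it was cut off by the picture's edge. The full view after release gave 82.7 mm, or about +108 mm in the tote's frame, and both are within limits.
- The wrist read about 6 N upward on each of the four grips (both bars and the divider tab). I did not find out why; it was gone after each lift.

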